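Open the model case

TASK

Open the sloping model case so that the cast inside can be inspected: first turn the swing tab at its lower edge a quarter turn aside, either way, then lift the loose lid off by its knob. Lay the lid flat, knob up, on the middle of the square cork pad, setting it down rather than dropping it, and let go; leave the tab turned aside and do not disturb the other things on the bench.

Things in the scene. Friction and masses are not known exactly. Their poses are not given: they have to be found in the camera images.
- model_case: Grey open box leaning on a stand, fixed. Origin: on the bench below the middle of the rim; z up, -x is its low front (robot) side, y its width. The rim plane is tilted 30 degrees: in these axes its outward normal is (-0.5, 0, 0.866), up-slope is (0.866, 0, 0.5). Box 100 (up-slope) x 120 x 56 mm deep, walls 8 mm; base plate 165 x 130 mm, from 46 mm before to 120 mm behind the origin. A cast is fixed inside.
- rim_centre (a point): middle of the box's rim plane, 88 mm above the bench, straight above the origin of model_case; axes as model_case. The lid's origin lies here when the lid is seated.
- guard_top (a point): middle of the upper edge of a pale translucent guard with aluminium edges, 136 mm wide, fixed behind the box, square to the rim plane. Its face is 78 mm up-slope of rim_centre; it reaches 130 mm out from the rim plane, so it leans over the lid and leaves no room for a vertical gripper over the knob. Axes as model_case.
- tab_pivot (a point): on the turning axis of the swing tab, 66 mm down-slope of rim_centre and 7 mm out of the rim plane (underside of the tab's blade); axes as model_case. The turning axis is the rim plane's normal.
- tab (a joint): Swing tab angle (rad), -1.75 to 1.75. At 0 its steel blade (10 mm wide, 4 thick, tip 33 mm from the axis) points up-slope over the lid's lower edge by 16 mm, 2 mm above it, and holds the lid down; it starts within 0.3 of that. Positive is counter-clockwise seen from above. From about 1.25 either way the lid is free. It stays where left (friction 0.04 N m).
- tab_grip (a point): Middle of the tab's upright black grip fin, moves with it: fin 9 mm thick, 24 mm long along the blade, standing 4 to 29 mm above the blade's underside. The point is 2 mm from the turning axis towards the blade's tip, 22 mm out from tab_pivot. Its z is the turning axis (outward), its x points along the blade to the tip.
- lid: Loose lid, about 0.16 kg: off-white plate 98 (x) x 118 (y) x 5 mm; under it a white plug 79 x 99 x 8 mm that sits in the box with 2.5 mm play all round; on top a black round knob. Origin: middle of the plate's underside; z out through the knob. Seated, x is up-slope, z the rim's normal. Flat on the pad its origin is 24 mm above the bench.
- knob (a point): point on the lid's axis to grip at, 29 mm above the lid's origin. The knob is 26 mm in diameter from 17 to 37 mm above the lid's origin, necked to 18 mm below that, and ends at 40 mm.
- rest_mat: flat square tan cork pad, 160 x 160 x 16 mm, fixed on the bench to the left or right of the case. Origin: centre of its underside, on the bench.
- wax_box: bystander: flat pink-red carton 68 x 150 x 32 mm, fixed, on the other side of the case from the cork pad; origin centre of underside
- cast: bystander: loose beige dental cast 58 x 65 x 33 mm, at the left back; origin centre of underside
- small_jar: bystander: loose jar with a black lid, 47 mm across, 44 mm high, standing between the robot and the case; origin centre of underside
- tall_jar: bystander: loose white-lidded jar, 55 mm across, 52 mm high, at the far right; origin centre of underside
- brush: bystander: loose brush, 174 mm long, lying at the near right; origin under its middle

How it is judged:
On the way, in this order (a step that is already met when the one before it is completed fails the run):
1. the tab is turned at least 1.25 rad aside, either way, with the lid still seated ((value of joint tab above 1.25 rad or value of joint tab below -1.25 rad) and distance between lid and rim_centre below 0.008 m), for 0.2 s.
2. the lid is held in the fingers, lifted at least 50 mm off the rim (distance between lid and rim_centre above 0.05 m and contact force between the fingers and lid above 0.5 N), for 0.1 s.
At the end, for the whole second after the job is handed in: The lid lies at rest, flat (within 4 degrees), knob up, on the cork pad, its middle within 40 mm of the pad's middle; the tab is still turned at least 1.25 rad aside ((value of joint tab above 1.25 rad or value of joint tab below -1.25 rad) and horizontal distance between lid and rest_mat below 0.04 m and angle between lid's own z axis and vertical below 0.07 rad and height (world z) of lid below 0.03 m and linear speed of lid below 0.02 m/s); the robot touches nothing.
It fails at once if the lid is dropped: it moves faster than 0.6 m/s (a fall of some 18 mm) while no finger touches it (linear speed of lid above 0.6 m/s and contact force between the fingers and lid below 0.05 N).
It fails at once if a loose bystander (cast, jars, brush) is moved by more than 25 mm (distance of any of cast, small_jar, tall_jar, brush from where it was at the start of the episode above 0.025 m).
It also fails if it takes over 54 s, if anything falls off the work surface, if the arm or the gripper's body presses on something with over 40 N, if the wrist force passes 120 N, or if a joint passes its speed limit or range.

ROBOT

A 7-joint arm with a two-finger parallel gripper is mounted at the origin on a cart in front of the work surface, level with it; the furniture and walls round the work are solid. World frame = base frame: x ahead of the robot, y to its left, z up, the work surface at z = 0. Lengths are in m, angles in rad, forces in N, time in s.
With the tool pointing down it reaches from about 0.425 to 0.875 m from the base axis. Payload 4.7 kg.
Tool frame: the origin (TCP) lies midway between the tips of the shut fingers; the grasp point (between the pads) lies 19 mm behind it; x points along the fingers, z is the direction in which the jaws open and shut, and the axes are right-handed (so a half turn about x gives the same grasp; the last joint's range is limited). The gripper opens to 87 mm and grips with 3 to 60 N. Pads are 19 mm wide; open, the fingers measure 117 mm over their backs; the gripper's body (75 mm by 190 mm) begins 51 mm behind the grasp point.
Start: joints at [-1.178, 0.321, -0.07, 1.45, 0.023, 1.371, -0.057], TCP at [0.24, 0.604, 0.19] pointing down, gripper open.
Joint ranges: [-2.86, 2.86], [-0.3, 2.09], [-1.38, 1.24], [0.06, 2.45], [-1.56, 4.7], [0.09, 2.05], [-2.69, 2.69]. Speed limits (rad/s): [2.57, 2.57, 3.14, 3.14, 3.14, 3.14, 3.14].

INTERFACE

Orientations are given as a rotation vector (axis times angle).
In Python, from bench import ctrl gives the robot as it stands.
- The arm moves only by the shell command python3 -m pendant 'ROWS' [OPENING] [FORCE]. ROWS is JSON, a list of rows, each an object with "travel": the shift along the tool's x, y, z in m, a list of three; "twist": the turn about the tool's x in rad. In form: [{"travel": [x, y, z], "twist": twist}, ...]. A call has 1 to 10 rows; each row is the pose to reach, as a shift and turn from the pose measured when the call began, along the tool's axes at that moment; what a row does not reach only later rows make up. A row lasts 1/8 s, in which the tool goes at most 62.5 mm and 10.7 degrees, less where a joint would pass 70% of its speed; a pose out of reach is approached as far as the arm can. A call with a gripper value outside its range is refused whole. OPENING is the opening, from -1 (shut) to 1 (fully open), so that 0 is half open, set as the call begins (- or left out, the last holds). The fingers move at their own pace and stop on an object; FORCE is the grip in N (left out, the last holds). Time passes only in rows, so rows that repeat a pose let the fingers close. It gives the time, the measured TCP pose, the force and the opening at its end, in the units of the state.
- ctrl.get_state(): the state, without advancing time (a new reading comes with each control period).
- ctrl.get_image(name): name is "scene" or "top" or "wrist"; returns the picture (384x512x3 uint8, red, green, blue); there is no depth.
- ctrl.camera_model(name): a dict with "K" (3x3 intrinsics, pixels), "rvec" (rotation vector, rad) and "tvec" (3), from world to camera coordinates, as OpenCV has them; the wrist camera has in their place "T_tool_cam" (4x4, takes a point from camera to tool coordinates, whose origin is the TCP and whose axes are the tool frame's). Camera axes: x right, y down, z forward; pixel columns grow to the right and rows downward; lengths in m; the calibration is good to about 2 mm. The wrist camera is an equidistant fisheye: a pixel r from the principal point sees the ray r / f radians off the axis. A picture is of the moment at which its call begins: read the wrist's pose just before it. camera_model takes no time and is no camera call.
- ctrl.close_job(): hands the job in, once; it reports no verdict.
The state is a dict: "time": time; "joint_positions": joint angles; "qd": joint speeds; "joint_torque": joint torques, N m; "position": TCP position; "tool_rot": TCP orientation; "ft_force": force on the tool from outside, world axes, zero at the start; "torque": the same for the moment, N m; "grip_width": opening from 0.0 (shut) to 1.0 (fully open).
Only numpy, scipy, OpenCV 4.12 (cv2) and the standard library are available. Lean on these libraries where they do the work, as an engineer would, in place of code of your own. Each camera call takes 0.05 s, during which the arm holds its last target.

## Working session

There is one attempt and no reset: what is moved stays moved. The work goes in short steps, Python scripts to look and compute and a shell command to move; the robot and the scene stay as the last step left them, time stands still between calls to the robot, and variables do not carry over. Pictures are saved under pics/ and viewed, and the job is handed in when it is done.

```bash
ls; mkdir -p pics; python3 - <<'E'
from bench import ctrl
import cv2,numpy as np
s=ctrl.get_state();print({k:np.round(v,3).tolist() for k,v in s.items()})
for n in("scene","top","wrist"):
    cv2.imwrite(f"pics/{n}0.png",ctrl.get_image(n)[:,:,::-1]); m=ctrl.camera_model(n); print(n,{k:np.round(v,4).tolist() for k,v in m.items()})
E
```

```text
pics
{'time': 0.0, 'joint_positions': [-1.178, 0.322, -0.07, 1.452, 0.023, 1.371, -0.057], 'qd': [-0.0, 0.0, -0.001, 0.001, -0.001, -0.0, 0.0], 'joint_torque': [-0.0, -49.129, -0.404, -31.253, -0.064, 0.044, 0.0], 'position': [0.24, 0.603, 0.188], 'tool_rot': [-0.927, 1.366, 0.925], 'ft_force': [-0.472, -0.449, 0.143], 'torque': [0.011, -0.003, 0.042], 'grip_width': 0.998}
scene {'K': [[388.0413, 0.0, 257.0309], [0.0, 388.0413, 191.5893], [0.0, 0.0, 1.0]], 'rvec': [1.805, -1.0998, 0.6562], 'tvec': [-0.3009, 0.3483, 1.0691]}
top {'K': [[443.1483, 0.0, 260.8268], [0.0, 443.1483, 183.6453], [0.0, 0.0, 1.0]], 'rvec': [2.0026, -2.2063, 0.2386], 'tvec': [-0.0008, 0.5829, 1.4811]}
wrist {'K': [[297.3186, 0.0, 258.3266], [0.0, 297.3186, 188.3368], [0.0, 0.0, 1.0]], 'T_tool_cam': [[-0.0003, -0.2759, 0.9612, -0.1966], [0.0005, -0.9612, -0.2759, 0.076], [1.0, 0.0004, 0.0004, -0.0004], [0.0, 0.0, 0.0, 1.0]]}
```

View pics/scene0.png

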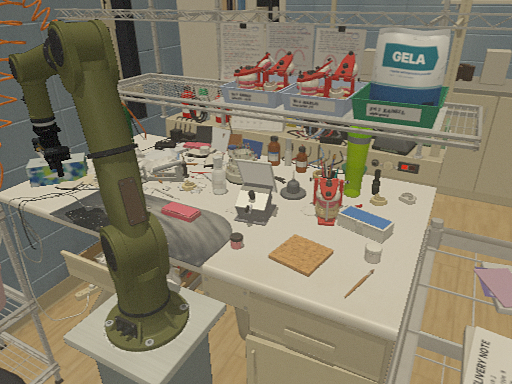

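View pics/top0.png

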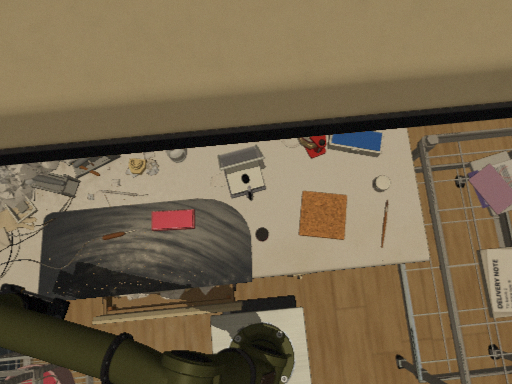

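View pics/wrist0.png

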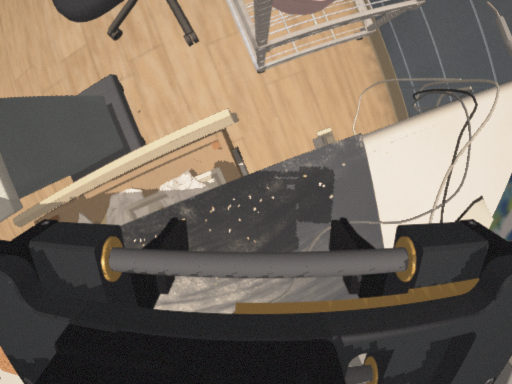

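The scene and top views show the case at about (257,200) / (245,180), with the cork pad to its right at (301,254) / (323,215). The red carton is on its left and the small jar in front at (237,240) / (262,234). I'll zoom in to measure.

```bash
cat > h.py <<'E'
import cv2,numpy as np
from scipy.spatial.transform import Rotation as R
from bench import ctrl
def cam(n):
    m=ctrl.camera_model(n);K=np.array(m["K"]);Rm=cv2.Rodrigues(np.array(m["rvec"],float))[0];t=np.array(m["tvec"],float);return K,Rm,t
def ray(n,uv):
    K,Rm,t=cam(n);c=-Rm.T@t;d=Rm.T@np.linalg.inv(K)@np.array([uv[0],uv[1],1.]);return c,d/np.linalg.norm(d)
def onz(n,uv,z):
    c,d=ray(n,uv);return c+d*(z-c[2])/d[2]
def proj(n,p):
    K,Rm,t=cam(n);q=K@(Rm@np.array(p,float).reshape(-1,3).T+t[:,None]);return (q[:2]/q[2]).T
def tri(*nu):
    A=np.zeros((3,3));b=np.zeros(3)
    for c,d in nu:
        P=np.eye(3)-np.outer(d,d);A+=P;b+=P@c
    x=np.linalg.solve(A,b);return x,[np.linalg.norm((np.eye(3)-np.outer(d,d))@(x-c)) for c,d in nu]
def wproj(p,s):
    m=ctrl.camera_model("wrist");T=np.array(m["T_tool_cam"]);K=np.array(m["K"])
    Rt=R.from_rotvec(s["tool_rot"]).as_matrix();q=(np.array(p,float).reshape(-1,3)-s["position"])@Rt
    q=(q-T[:3,3])@T[:3,:3];r=np.hypot(q[:,0],q[:,1]);th=np.arctan2(r,q[:,2])
    return np.c_[K[0,2]+K[0,0]*th*q[:,0]/r,K[1,2]+K[1,1]*th*q[:,1]/r]
def wray(uv,s):
    m=ctrl.camera_model("wrist");T=np.array(m["T_tool_cam"]);K=np.array(m["K"])
    x=(uv[0]-K[0,2])/K[0,0];y=(uv[1]-K[1,2])/K[1,1];th=np.hypot(x,y)
    d=np.array([np.sin(th)*x/th,np.sin(th)*y/th,np.cos(th)]);Rt=R.from_rotvec(s["tool_rot"]).as_matrix()
    return np.array(s["position"])+Rt@T[:3,3],Rt@T[:3,:3]@d
E
python3 - <<'E'
from h import *
for n,(x,y,w,h) in {"top":(205,140,150,110),"scene":(220,150,130,130)}.items():
    im=cv2.imread(f"pics/{n}0.png")[y:y+h,x:x+w]
    cv2.imwrite(f"pics/{n}0z.png",cv2.resize(im,None,fx=4.5 if n=="scene" else 5,fy=4.5 if n=="scene" else 5,interpolation=cv2.INTER_CUBIC))
im=cv2.imread("pics/top0.png");hsv=cv2.cvtColor(im,cv2.COLOR_BGR2HSV)
m=cv2.inRange(hsv,(5,120,100),(20,255,255));m[:,:280]=0;m[:,360:]=0;m[:180]=0;m[250:]=0
c=max(cv2.findContours(m,0,2)[0],key=cv2.contourArea);r=cv2.minAreaRect(c);print(r)
b=cv2.boxPoints(r);P=[onz("top",u,.016) for u in b];print(np.round(P,3),np.mean(P,0),[np.linalg.norm(P[i]-P[i-1]) for i in range(4)])
im=cv2.imread("pics/scene0.png");hsv=cv2.cvtColor(im,cv2.COLOR_BGR2HSV)
m=cv2.inRange(hsv,(5,120,100),(20,255,255));m[:,:260]=0;m[:,340:]=0;m[:225]=0;m[280:]=0
c=max(cv2.findContours(m,0,2)[0],key=cv2.contourArea);M=cv2.moments(c);print(onz("scene",(M['m10']/M['m00'],M['m01']/M['m00']),.012))
E
```

```text
((322.9700012207031, 214.84521484375), (45.393917083740234, 45.004085540771484), 4.969740390777588)
[[ 0.393 -0.171  0.016]
 [ 0.552 -0.203  0.016]
 [ 0.522 -0.363  0.016]
 [ 0.364 -0.327  0.016]] [ 0.45775976 -0.26607829  0.016     ] [np.float64(0.1584706952904073), np.float64(0.16145849858898853), np.float64(0.16202886617244872), np.float64(0.1611455450375114)]
[ 0.44419764 -0.27166727  0.012     ]
```

View pics/top0z.png

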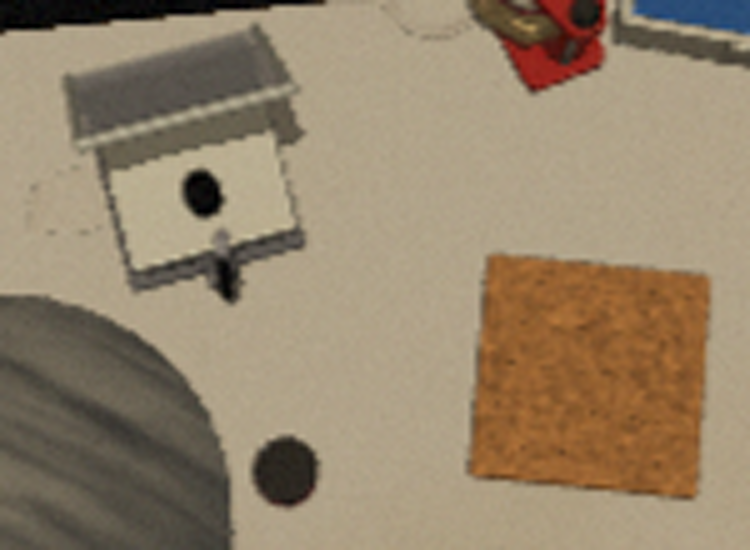

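View pics/scene0z.png

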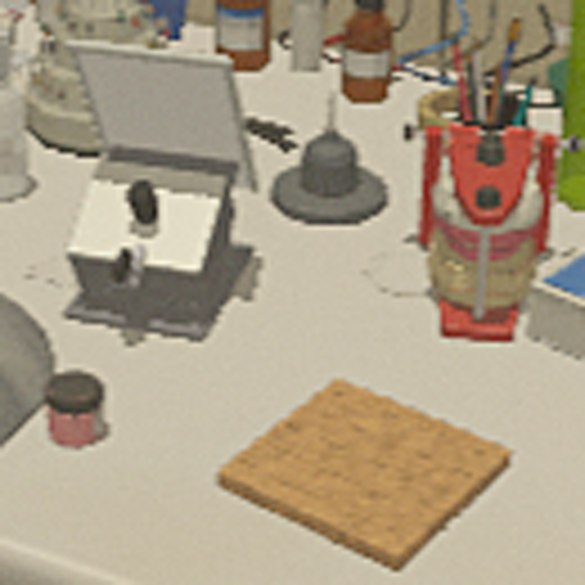

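Top zoom shows the guard's upper edge from (75,143) to (297,86), the knob at (203,193), and the tab fin at (230,280). The scene zoom shows the guard top at (78,43)–(222,45). Next I'll triangulate these.

```bash
python3 - <<'E'
from h import *
T=lambda u,v:ray("top",(205+(u+.5)/5-.5,140+(v+.5)/5-.5))
S=lambda u,v:ray("scene",(220+(u+.5)/4.5-.5,150+(v+.5)/4.5-.5))
def show(n,a,b): print(n,np.round(tri(T(*a),S(*b))[0],3),np.round(tri(T(*a),S(*b))[1],4))
show("guardL",(75,143),(78,43));show("guardR",(297,86),(222,45))
show("lidFL",(132,270),(70,250));show("lidFR",(298,233),(205,268))
show("knob",(203,190),(143,202));show("fin",(229,280),(123,265));show("jar",(286,470),(75,390))
gl=onz("top",(205+(75+.5)/5-.5,140+(143+.5)/5-.5),.2396);gr=onz("top",(205+(297+.5)/5-.5,140+(86+.5)/5-.5),.2396)
print(gl,gr,np.linalg.norm(gl-gr),(gl+gr)/2)
d=gl-gr;yaw=np.arctan2(d[1],d[0])-np.pi/2;print("yaw",yaw)
# predicted
def pts(o,yaw):
    Rz=R.from_euler("z",yaw).as_matrix();f=lambda s,y,n:Rz@(np.array([.866*s-.5*n,y,.5*s+.866*n])+[0,0,.088])+[o[0],o[1],0]
    return f
m=(gl+gr)/2; o=m-R.from_euler("z",yaw).apply([.00255,0,0])
f=pts(o,yaw)
for n,a in dict(lidFL=(-.049,.059,0.003),lidFR=(-.049,-.059,.003),knobtop=(0,0,.04),knob=(0,0,.029),fin=(-.066,0,.029),pivot=(-.066,0,.007)).items():
    p=f(*a);print(n,np.round(p,3),"top",(proj("top",p)[0]-[205,140])*5,"scene",(proj("scene",p)[0]-[220,150])*4.5)
E
```

```text
guardL [0.606 0.066 0.234] [0.0041 0.0041]
guardR [ 0.62  -0.07   0.253] [0.0028 0.0028]
lidFL [0.556 0.048 0.065] [0.0017 0.0017]
lidFR [ 0.571 -0.071  0.07 ] [0.004 0.004]
knob [ 0.597 -0.005  0.105] [0.0009 0.0009]
fin [ 0.539 -0.016  0.076] [0.0008 0.0008]
jar [ 0.409 -0.044  0.037] [0.0001 0.0001]
[0.60237996 0.068578   0.2396    ] [ 0.62555822 -0.07240176  0.2396    ] 0.14287240592498343 [ 0.61396909 -0.00191188  0.2396    ]
yaw 0.16295066719226514
lidFL [0.559 0.049 0.066] top [130.36098028 262.39947798] scene [ 67.10740859 245.69419234]
lidFR [ 0.578 -0.068  0.066] top [294.63673752 219.69361659] scene [198.42686877 266.02038902]
knobtop [ 0.592 -0.006  0.123] top [200.83017223 189.83506479] scene [140.05405726 184.09775416]
knob [ 0.597 -0.005  0.113] top [199.37762323 185.45672658] scene [142.37826794 191.24063077]
fin [ 0.541 -0.014  0.08 ] top [222.02767962 274.89992066] scene [120.62162617 256.78591713]
pivot [ 0.552 -0.012  0.061] top [218.91201276 265.22118779] scene [125.55558568 270.32686485]
```

```bash
cat >> h.py <<'E'
def st():
    s=ctrl.get_state();Rt=R.from_rotvec(s["tool_rot"]).as_matrix()
    print("t",round(s["time"],2),"p",np.round(s["position"],4),"x",np.round(Rt[:,0],3),"y",np.round(Rt[:,1],3),"z",np.round(Rt[:,2],3),"F",np.round(s["ft_force"],1),"g",round(float(np.ravel(s["grip_width"])[0]),3),"q",np.round(s["joint_positions"],2));return s,Rt
def loc(target,Rt,s): return np.round(Rt.T@(np.array(target)-s["position"]),4)
E
python3 - <<'E'
from h import *
s,Rt=st(); print(loc([.47,0,.36],Rt,s),loc([.42,.4,.36],Rt,s))
E
```

```text
t 0.15 p [0.2403 0.6034 0.1887] x [-0.    -0.001 -1.   ] y [-0.929  0.37  -0.   ] z [ 0.37   0.929 -0.002] F [-0.7 -0.3  0.1] g 0.998 q [-1.18  0.32 -0.07  1.45  0.02  1.37 -0.06]
[-0.1705 -0.4366 -0.476 ] [-0.1711 -0.2423 -0.1228]
```

```bash
python3 -m pendant '[{"travel":[-0.06,0,0],"twist":-0.15},{"travel":[-0.12,-0.03,-0.03],"twist":-0.3},{"travel":[-0.17,-0.07,-0.07],"twist":-0.45},{"travel":[-0.21,-0.11,-0.11],"twist":-0.53},{"travel":[-0.21,-0.15,-0.15],"twist":-0.53},{"travel":[-0.21,-0.19,-0.19],"twist":-0.53},{"travel":[-0.21,-0.23,-0.23],"twist":-0.53},{"travel":[-0.21,-0.27,-0.27],"twist":-0.53},{"travel":[-0.21,-0.31,-0.31],"twist":-0.53},{"travel":[-0.21,-0.35,-0.35],"twist":-0.53}]' ; python3 -c "
from h import *
st()"
```

```text
time: 1.4
position: [0.4365, 0.147, 0.3992]
tool_rot: [-1.32, 1.135, 1.319]
ft_force: [0.4, 1.1, 0.9]
grip_width: 1.005
t 1.4 p [0.4365 0.147  0.3992] x [-0.    -0.001 -1.   ] y [-0.989 -0.15   0.   ] z [-0.15   0.989 -0.001] F [0.4 1.1 0.9] g 1.005 q [-0.68 -0.11  0.27  1.51  0.03  1.74  1.31]
```

```bash
python3 -m pendant '[{"travel":[0,-0.012,-0.04],"twist":0},{"travel":[0,-0.022,-0.08],"twist":0},{"travel":[0,-0.022,-0.08],"twist":0}]' ; python3 -c "
from h import *
s,_=st();im=ctrl.get_image('wrist')[:,:,::-1];cv2.imwrite('pics/wrist1.png',im)
np.save('s1.npy',np.r_[s['position'],s['tool_rot']])"
```

```text
time: 1.78
position: [0.471, 0.0673, 0.3993]
tool_rot: [-1.315, 1.139, 1.313]
ft_force: [0.4, 0.8, 0.0]
grip_width: 1.0
t 1.77 p [0.471  0.0673 0.3993] x [-0.    -0.002 -1.   ] y [-0.99  -0.143  0.   ] z [-0.143  0.99  -0.002] F [0.4 0.8 0. ] g 1.0 q [-0.61 -0.09  0.38  1.48  0.03  1.74  1.49]
```

View pics/wrist1.png

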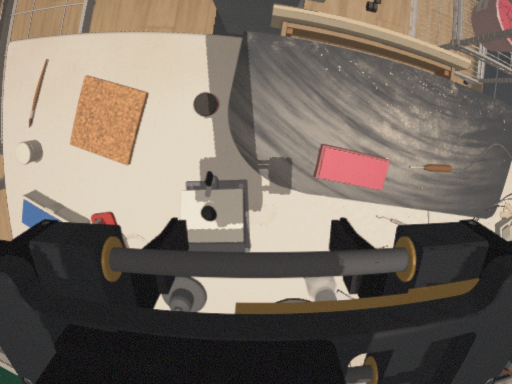

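```bash
python3 - <<'E'
from h import *
im=cv2.imread("pics/wrist1.png")[165:260,165:265];cv2.imwrite("pics/wrist1z.png",cv2.resize(im,None,fx=6,fy=6,interpolation=cv2.INTER_CUBIC))
E
```

```text
(no output)
```

View pics/wrist1z.png

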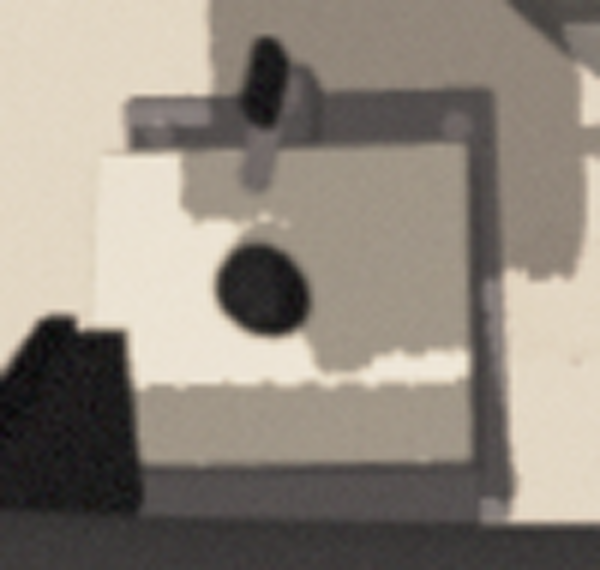

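```bash
python3 - <<'E'
from h import *
a=np.load("s1.npy");s=dict(position=a[:3],tool_rot=a[3:])
W=lambda u,v:wray((165+(u+.5)/6-.5,165+(v+.5)/6-.5),s)
T=lambda u,v:ray("top",(205+(u+.5)/5-.5,140+(v+.5)/5-.5))
S=lambda u,v:ray("scene",(220+(u+.5)/4.5-.5,150+(v+.5)/4.5-.5))
def z(r,h): c,d=r;return np.round(c+d*(h-c[2])/d[2],4)
fr,fl=z(W(103,152),.0678),z(W(468,143),.0678);print("W lid front",fr,fl,np.linalg.norm(fr-fl),np.arctan2(*(fl-fr)[[1,0]])-np.pi/2,(fr+fl)/2)
fr,fl=z(T(298,230),.0678),z(T(130,268),.0678);print("T lid front",fr,fl,np.linalg.norm(fr-fl),np.arctan2(*(fl-fr)[[1,0]])-np.pi/2,(fr+fl)/2)
br=z(W(470,462),.1168);print("W back left",br, "len", np.linalg.norm(br-z(W(468,143),.0678)))
print("knobtop W",z(W(262,289),.121),"T",z(T(203,192),.121),tri(W(262,289),T(203,192)))
print("pad",[z(wray(u,s),.016) for u in((85,76),(147,94),(129,163),(71,146))])
print("fin top tri", tri(W(265,82),S(122,262),T(230,283)))
yaw=.145
c,s_=np.cos(yaw),np.sin(yaw)
print("tip W",z(W(257,188),.088-.033*.5+.009*.866))
E
```

```text
W lid front [ 0.5696 -0.0655  0.0678] [0.55   0.0488 0.0678] 0.11596831463809415 0.1698268400546019 [ 0.5598  -0.00835  0.0678 ]
T lid front [ 0.5713 -0.068   0.0678] [0.5558 0.0505 0.0678] 0.11950941385514366 0.1300632875010137 [ 0.56355 -0.00875  0.0678 ]
W back left [0.6338 0.0626 0.1168] len 0.0980503952057308
knobtop W [ 0.5863 -0.0036  0.121 ] T [ 0.592  -0.0056  0.121 ] (array([ 0.59724559, -0.006015  ,  0.0957657 ]), [np.float64(0.0011619446046097625), np.float64(0.0011619446046098746)])
pad [array([ 0.3648, -0.3262,  0.016 ]), array([ 0.3973, -0.1702,  0.016 ]), array([ 0.5445, -0.1996,  0.016 ]), array([ 0.5227, -0.354 ,  0.016 ])]
fin top tri (array([ 0.53651937, -0.01594663,  0.07913541]), [np.float64(0.0016145830338049416), np.float64(0.00029084186942204425), np.float64(0.0017015289167380803)])
tip W [ 0.5702 -0.0135  0.0793]
```

```bash
python3 -m pendant '[{"travel":[-0.06,0,0],"twist":0},{"travel":[-0.12,0,0],"twist":0},{"travel":[-0.18,0,0],"twist":0},{"travel":[-0.24,0,0],"twist":0}]' ; python3 -c "
from h import *
st()"
```

```text
time: 2.33
position: [0.4743, 0.0725, 0.5819]
tool_rot: [-1.342, 1.084, 1.275]
ft_force: [0.2, 0.3, 0.0]
grip_width: 0.999
t 2.33 p [0.4743 0.0725 0.5819] x [ 0.061  0.011 -0.998] y [-0.987 -0.149 -0.062] z [-0.15   0.989  0.002] F [0.2 0.3 0. ] g 0.999 q [-0.81  0.02  0.62  1.01 -0.01  2.05  1.53]
```

The wrist-flexion limit (q6 = 2.05) has begun to tilt the tool forward, and this is the only way these rows allow to get the lean that the case needs. I'll continue.

```bash
python3 -m pendant '[{"travel":[-0.06,0,0],"twist":0},{"travel":[-0.12,0,0],"twist":0},{"travel":[-0.18,0,0],"twist":0}]' ; python3 -c "
from h import *
st()"
```

```text
time: 2.7
position: [0.4726, 0.0745, 0.6187]
tool_rot: [-1.37, 1.016, 1.223]
ft_force: [0.3, -0.6, -0.4]
grip_width: 1.0
t 2.7 p [0.4726 0.0745 0.6187] x [ 0.137  0.029 -0.99 ] y [-0.979 -0.152 -0.14 ] z [-0.154  0.988  0.007] F [ 0.3 -0.6 -0.4] g 1.0 q [-0.51  0.    0.3   0.95  0.    2.05  1.51]
```

```bash
python3 -m pendant '[{"travel":[-0.06,0.02,0],"twist":0},{"travel":[-0.12,0.04,0],"twist":0},{"travel":[-0.18,0.06,0],"twist":0},{"travel":[-0.24,0.08,0],"twist":0}]' ; python3 -c "
from h import *
st()"
```

```text
time: 3.2
position: [0.4293, 0.0642, 0.6483]
tool_rot: [-1.394, 0.962, 1.177]
ft_force: [-1.1, -1.3, 1.5]
grip_width: 1.003
t 3.2 p [0.4293 0.0642 0.6483] x [ 0.2    0.039 -0.979] y [-0.967 -0.151 -0.204] z [-0.156  0.988  0.007] F [-1.1 -1.3  1.5] g 1.003 q [ 0.34 -0.09 -0.46  0.96 -0.06  2.05  1.57]
```

```bash
python3 -m pendant '[{"travel":[-0.06,0,0],"twist":0},{"travel":[-0.12,0,0],"twist":0},{"travel":[-0.18,0,0],"twist":0},{"travel":[-0.24,0,0],"twist":0},{"travel":[-0.3,0,0],"twist":0}]' ; python3 -c "
from h import *
st()"
```

```text
time: 3.82
position: [0.4196, 0.0629, 0.6846]
tool_rot: [-1.42, 0.898, 1.119]
ft_force: [0.1, -0.7, 0.4]
grip_width: 1.0
t 3.83 p [0.4196 0.0629 0.6846] x [ 0.276  0.052 -0.96 ] y [-0.948 -0.149 -0.281] z [-0.158  0.987  0.008] F [ 0.1 -0.7  0.4] g 1.0 q [ 0.22 -0.12 -0.34  0.92 -0.07  2.05  1.57]
```

```bash
python3 -m pendant '[{"travel":[-0.06,0,0],"twist":0},{"travel":[-0.12,0,0],"twist":0},{"travel":[-0.18,0,0],"twist":0},{"travel":[-0.24,0,0],"twist":0},{"travel":[-0.3,0,0],"twist":0},{"travel":[-0.35,0,0],"twist":0}]' ; python3 -c "
from h import *
st()"
```

```text
time: 4.58
position: [0.3994, 0.0593, 0.7203]
tool_rot: [-1.443, 0.833, 1.059]
ft_force: [0.4, -0.4, 0.6]
grip_width: 1.0
t 4.58 p [0.3994 0.0593 0.7203] x [ 0.351  0.064 -0.934] y [-0.923 -0.145 -0.357] z [-0.158  0.987  0.008] F [ 0.4 -0.4  0.6] g 1.0 q [ 0.12 -0.17 -0.23  0.89 -0.07  2.05  1.57]
```

```bash
python3 -m pendant '[{"travel":[-0.06,0,0],"twist":0},{"travel":[-0.12,0,0],"twist":0},{"travel":[-0.18,0,0],"twist":0},{"travel":[-0.24,0,0],"twist":0},{"travel":[-0.3,0,0],"twist":0},{"travel":[-0.35,0,0],"twist":0},{"travel":[-0.4,0,0],"twist":0}]' ; python3 -c "
from h import *
st()"; python3 -m pendant '[{"travel":[-0.06,0,0],"twist":0},{"travel":[-0.12,0,0],"twist":0},{"travel":[-0.18,0,0],"twist":0},{"travel":[-0.24,0,0],"twist":0}]' ; python3 -c "
from h import *
st()"
```

```text
time: 5.45
position: [0.3943, 0.0622, 0.7531]
tool_rot: [-1.463, 0.778, 1.005]
ft_force: [0.7, -0.1, -0.4]
grip_width: 1.003
t 5.45 p [0.3943 0.0622 0.7531] x [ 0.415  0.072 -0.907] y [-0.896 -0.139 -0.421] z [-0.157  0.988  0.007] F [ 0.7 -0.1 -0.4] g 1.003 q [-0.14 -0.18 -0.07  0.83  0.01  2.05  1.52]
time: 5.95
position: [0.3991, 0.0654, 0.7837]
tool_rot: [-1.483, 0.739, 0.94]
ft_force: [1.0, -1.6, 0.3]
grip_width: 1.004
t 5.95 p [0.3991 0.0654 0.7837] x [ 0.477  0.065 -0.877] y [-0.867 -0.128 -0.481] z [-0.143  0.99  -0.005] F [ 1.  -1.6  0.3] g 1.004 q [-0.43 -0.17  0.07  0.76  0.13  2.05  1.45]
```

```bash
python3 -m pendant '[{"travel":[-0.06,0,0],"twist":0},{"travel":[-0.12,0,0],"twist":0}]' ; python3 -c "
from h import *
s,Rt=st(); print(loc([.45,-.03,.30],Rt,s), loc([.46,-.03,.4],Rt,s))"
```

```text
time: 6.2
position: [0.3786, 0.0656, 0.8014]
tool_rot: [-1.494, 0.697, 0.927]
ft_force: [-0.3, -1.5, 1.3]
grip_width: 1.0
t 6.2 p [0.3786 0.0656 0.8014] x [ 0.506  0.083 -0.859] y [-0.848 -0.137 -0.512] z [-0.16   0.987  0.001] F [-0.3 -1.5  1.3] g 1.0 q [ 0.   -0.19 -0.17  0.74 -0.03  2.05  1.54]
[ 0.4588  0.2094 -0.1062] [ 0.3779  0.1497 -0.1077]
```

```bash
python3 -m pendant '[{"travel":[0.05,0.025,-0.01],"twist":0},{"travel":[0.1,0.05,-0.02],"twist":0},{"travel":[0.15,0.075,-0.04],"twist":0},{"travel":[0.2,0.1,-0.06],"twist":0},{"travel":[0.25,0.125,-0.08],"twist":0},{"travel":[0.3,0.15,-0.1],"twist":0},{"travel":[0.35,0.175,-0.105],"twist":0},{"travel":[0.4,0.195,-0.105],"twist":0},{"travel":[0.45,0.21,-0.105],"twist":0},{"travel":[0.455,0.21,-0.105],"twist":0}]' ; python3 -c "
from h import *
s,Rt=st(); im=ctrl.get_image('wrist')[:,:,::-1];cv2.imwrite('pics/wrist2.png',im)
np.save('s2.npy',np.r_[s['position'],s['tool_rot']])"
```

```text
time: 7.45
position: [0.4939, -0.041, 0.2083]
tool_rot: [-1.301, 0.853, 1.135]
ft_force: [-0.6, 1.2, 1.7]
grip_width: 1.0
t 7.45 p [ 0.4939 -0.041   0.2083] x [ 0.267  0.149 -0.952] y [-0.956 -0.083 -0.282] z [-0.121  0.985  0.12 ] F [-0.6  1.2  1.7] g 1.0 q [ 1.21 -0.3  -0.84  1.99 -0.5   1.19  2.2 ]
```

View pics/wrist2.png

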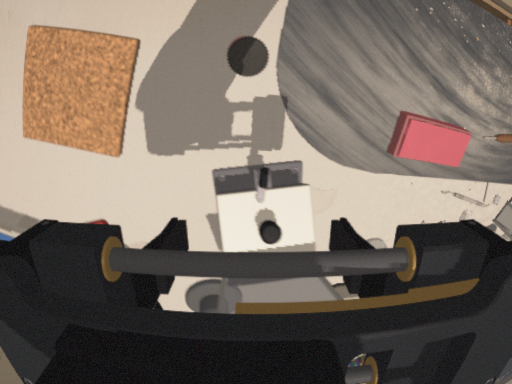

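```bash
cat > fk.py <<'E'
import numpy as np
from scipy.spatial.transform import Rotation as R
from scipy.optimize import least_squares
D=[([-1.178,.322,-.07,1.452,.023,1.371,-.057],[.240,.603,.188],[0,0,-1]),
([-.68,-.11,.27,1.51,.03,1.74,1.31],[.4365,.147,.3992],[0,0,-1]),
([-.61,-.09,.38,1.48,.03,1.74,1.49],[.471,.0673,.3993],[0,0,-1]),
([-.81,.02,.62,1.01,-.01,2.05,1.53],[.4743,.0725,.5819],[.061,.011,-.998]),
([-.51,0,.3,.95,0,2.05,1.51],[.4726,.0745,.6187],[.137,.029,-.99]),
([.34,-.09,-.46,.96,-.06,2.05,1.57],[.4293,.0642,.6483],[.2,.039,-.979]),
([.12,-.17,-.23,.89,-.07,2.05,1.57],[.3994,.0593,.7203],[.351,.064,-.934]),
([-.43,-.17,.07,.76,.13,2.05,1.45],[.3991,.0654,.7837],[.477,.065,-.877]),
([0,-.19,-.17,.74,-.03,2.05,1.54],[.3786,.0656,.8014],[.506,.083,-.859]),
([1.21,-.3,-.84,1.99,-.5,1.19,2.2],[.4939,-.041,.2083],[.267,.149,-.952])]
def fk(q,L,sg):
    h,a,b,c,o1,o2,o3,q0=L
    r=R.from_euler("z",sg[0]*q[0]+q0);p=np.array([0,0,h])+r.apply([o1,0,0])
    r=r*R.from_euler("y",q[1])*R.from_euler("z",sg[1]*q[2]);p=p+r.apply([o2,0,a])
    r=r*R.from_euler("y",q[3])*R.from_euler("z",sg[2]*q[4]);p=p+r.apply([o3,0,b])
    r=r*R.from_euler("y",q[5]);p=p+r.apply([0,0,c])
    return p,r
SG=None
def fit(sg,D=D):
    f=lambda L:np.concatenate([np.r_[fk(q,L,sg)[0]-p,.3*(fk(q,L,sg)[1].apply([0,0,1])-x)] for q,p,x in D])
    return least_squares(f,[.35,.35,.35,.3,0,0,0,0])
E
python3 - <<'E'
from fk import *
import itertools
for sg in itertools.product((1,-1),repeat=3):
    o=fit(sg);print(sg,o.cost,np.round(o.x,3))
E
```

```text
(1, 1, 1) 0.2705639621098766 [ 1.385 -0.961  0.41  -0.36  -0.354  0.122  0.526  0.174]
(1, 1, -1) 0.2444824325374707 [ 1.217 -1.515  0.309 -1.237 -0.243  0.204  0.625  0.206]
(1, -1, 1) 0.40437139721288484 [ 0.931 -0.628  0.314 -0.86   0.516 -0.774  0.844  0.201]
(1, -1, -1) 0.40405483604802184 [ 1.16  -0.605  0.355 -0.537  0.57  -0.897  0.782  0.17 ]
(-1, 1, 1) 0.15777970197932636 [-0.066  0.781  0.45   0.052  0.833 -0.904  0.302 -0.056]
(-1, 1, -1) 0.14469892478761434 [-0.283  1.036  0.446  0.08   0.68  -0.764  0.332 -0.032]
(-1, -1, 1) 0.05996053351294371 [ 0.004  0.414  0.465  0.014 -0.079  0.15   0.081 -0.019]
(-1, -1, -1) 0.0003485468625733104 [ 0.218  0.483  0.508  0.367  0.001  0.002  0.018 -0.052]
```

```bash
python3 -m pendant '[{"travel":[-0.05,-0.01,-0.01],"twist":0},{"travel":[-0.1,-0.02,-0.02],"twist":0},{"travel":[-0.15,-0.03,-0.03],"twist":0},{"travel":[-0.2,-0.04,-0.04],"twist":0}]' ; python3 -c "
from h import *
st()"
```

```text
time: 8.0
position: [0.4862, -0.0932, 0.4105]
tool_rot: [-1.319, 0.834, 1.151]
ft_force: [0.1, 0.1, 0.4]
grip_width: 0.998
t 8.0 p [ 0.4862 -0.0932  0.4105] x [ 0.269  0.156 -0.95 ] y [-0.952 -0.108 -0.287] z [-0.148  0.982  0.119] F [0.1 0.1 0.4] g 0.998 q [ 1.14 -0.24 -0.63  1.59 -0.41  1.57  2.18]
```

```bash
python3 -m pendant '[{"travel":[-0.05,-0.01,-0.01],"twist":0},{"travel":[-0.1,-0.02,-0.02],"twist":0},{"travel":[-0.15,-0.03,-0.02],"twist":0},{"travel":[-0.2,-0.04,-0.02],"twist":0},{"travel":[-0.25,-0.05,-0.02],"twist":0}]' ; python3 -c "
from h import *
st()"
```

```text
time: 8.62
position: [0.4699, -0.1457, 0.6627]
tool_rot: [-1.322, 0.831, 1.148]
ft_force: [-61.7, 20.3, -14.0]
grip_width: 1.0
t 8.62 p [ 0.4699 -0.1457  0.6627] x [ 0.273  0.155 -0.949] y [-0.95  -0.109 -0.291] z [-0.149  0.982  0.118] F [-61.7  20.3 -14. ] g 1.0 q [ 1.1   0.08 -0.73  0.81 -0.22  2.05  1.95]
```

```bash
python3 -c "
from h import *
st(); im=ctrl.get_image('scene')[:,:,::-1];cv2.imwrite('pics/scene3.png',cv2.resize(im,(768,576)));im=ctrl.get_image('top')[:,:,::-1];cv2.imwrite('pics/top3.png',im);st()"
```

```text
t 8.62 p [ 0.4699 -0.1457  0.6627] x [ 0.273  0.155 -0.949] y [-0.95  -0.109 -0.291] z [-0.149  0.982  0.118] F [-61.7  20.3 -14. ] g 1.0 q [ 1.1   0.08 -0.73  0.81 -0.22  2.05  1.95]
t 8.72 p [ 0.4714 -0.1476  0.6656] x [ 0.28   0.154 -0.947] y [-0.948 -0.109 -0.298] z [-0.15   0.982  0.115] F [-0.  -0.1 -0.1] g 0.997 q [ 1.1   0.08 -0.73  0.81 -0.22  2.05  1.95]
```

View pics/scene3.png

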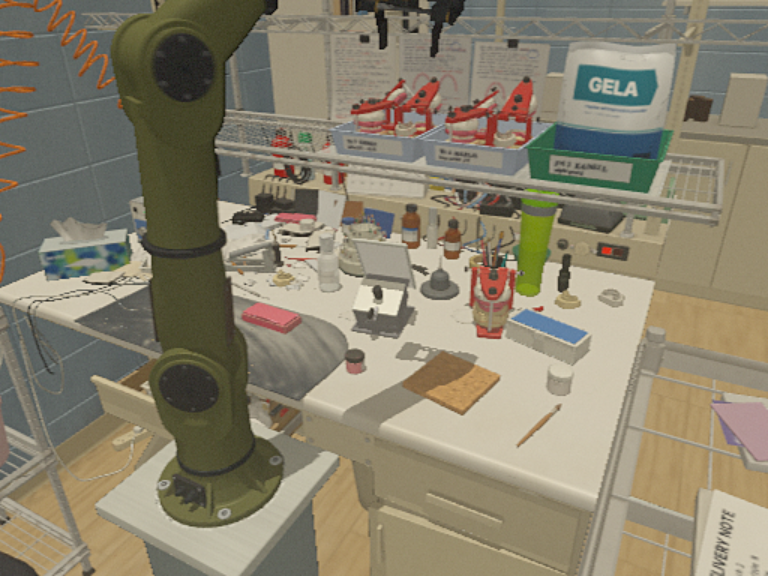

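View pics/top3.png

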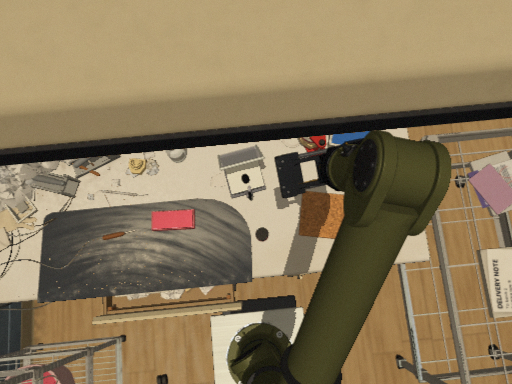

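No collision here: the force was a braking jolt, and it now reads 0. I'll check with a fitted kinematic model which arm postures can hold the 30° lean along the approach.

```bash
cat >> fk.py <<'E'
D2=D+[([1.14,-.24,-.63,1.59,-.41,1.57,2.18],[.4862,-.0932,.4105],[.269,.156,-.95]),([1.1,.08,-.73,.81,-.22,2.05,1.95],[.4714,-.1476,.6656],[.28,.154,-.947])]
SG=(-1,-1,-1)
LO=np.array([-2.86,-.3,-1.38,.06,-1.56,.09]);HI=np.array([2.86,2.09,1.24,2.45,4.7,2.05])
def ik(p,x,L,q0):
    f=lambda q:np.r_[(fk(q,L,SG)[0]-p),.3*(fk(q,L,SG)[1].apply([0,0,1])-x)]
    o=least_squares(f,np.clip(q0,LO+.01,HI-.01),bounds=(LO,HI));return o.x,np.sqrt(2*o.cost)
E
python3 - <<'E'
from fk import *
o=fit(SG,D2);L=o.x;print(o.cost,np.round(L,3))
for q,p,x in D2: 
    a,r=fk(q,L,SG);print(np.round(a-p,3),np.round(r.apply([0,0,1])-x,3))
np.save("L.npy",L)
rng=np.random.default_rng(0)
Rz=R.from_euler("z",.155);O=np.array([.6065,-.0015,0])
def pt(s,y,n): return O+Rz.apply([.866*s-.5*n,y,.088+.5*s+.866*n])
x=Rz.apply([.5,0,-.866])
for nm,a in [("fin n.01",(-.066,0,.01)),("fin .05",(-.066,0,.05)),("fin .1",(-.066,0,.1)),("fin .15",(-.066,0,.15)),("knob .01",(0,0,.01)),("knob .1",(0,0,.1)),("knob .15",(0,0,.15)),("right .1",(0,-.25,.1)),("right .25",(0,-.25,.25)),("right.4",(.0,-.25,.4))]:
    S=[]
    for k in range(14):
        q,e=ik(pt(*a),x,L,rng.uniform([-1.5,-.2,-1.2,.5,-1,.2],[1.5,1,1.2,2.3,1,2]))
        if e<.002:S.append(q)
    S=np.array(S);print(nm,np.round(pt(*a),3),len(S))
    for k in range(0): pass
    if len(S): 
        S=S[np.argsort(S[:,0])];print(np.round(S[[0,len(S)//2,-1]],2))
E
```

```text
0.0006004159374216788 [ 0.225  0.481  0.508  0.374  0.     0.     0.016 -0.048]
[ 0.004 -0.005  0.001] [-0.001 -0.003  0.   ]
[-0.008 -0.002 -0.002] [-0.002 -0.001  0.   ]
[-0.01   0.     0.003] [0.004 0.005 0.   ]
[-0.005  0.002  0.   ] [ 0.004 -0.004  0.   ]
[-0.003  0.002 -0.001] [ 0.002 -0.006  0.   ]
[0.008 0.004 0.001] [ 0.008 -0.01   0.001]
[ 0.001  0.007 -0.001] [ 0.004 -0.017  0.   ]
[-0.01   0.006  0.001] [ 0.006 -0.019  0.003]
[-0.002  0.008 -0.002] [ 0.003 -0.023  0.001]
[ 0.003 -0.001 -0.001] [ 0.007 -0.011  0.   ]
[ 0.008 -0.008 -0.001] [ 0.012 -0.018  0.   ]
[ 0.01 -0.01 -0.  ] [ 0.008 -0.015 -0.   ]
fin n.01 [ 0.545 -0.011  0.064] 14
[[-1.25 -0.25  1.21  2.29  0.3   0.44]
 [ 0.3  -0.08 -0.22  2.29 -0.37  0.45]
 [ 1.25 -0.18 -1.09  2.29 -0.69  0.52]]
fin .05 [ 0.525 -0.014  0.098] 14
[[-0.92 -0.3   0.88  2.29  0.26  0.54]
 [ 0.34 -0.18 -0.23  2.29 -0.38  0.55]
 [ 1.08 -0.3  -0.87  2.3  -0.72  0.66]]
fin .1 [ 0.501 -0.018  0.142] 14
[[-0.08 -0.3   0.16  2.28 -0.16  0.66]
 [ 0.1  -0.3   0.01  2.28 -0.25  0.67]
 [ 0.3  -0.3  -0.15  2.28 -0.34  0.68]]
fin .15 [ 0.476 -0.02
[... 228 characters left out ...]
01  0.69]
 [-0.01 -0.2   0.06  2.14 -0.18  0.7 ]
 [ 0.92 -0.28 -0.73  2.14 -0.54  0.78]]
knob .15 [ 0.532 -0.013  0.218] 14
[[-0.2  -0.3   0.22  2.12 -0.07  0.81]
 [ 0.07 -0.29  0.01  2.12 -0.19  0.82]
 [ 0.34 -0.3  -0.21  2.12 -0.3   0.84]]
right .1 [ 0.596 -0.256  0.175] 14
[[-0.43  0.14  1.08  1.89 -0.65  0.91]
 [ 0.38  0.07  0.2   1.89 -0.51  0.86]
 [ 1.67  0.18 -1.2   1.88 -0.23  0.8 ]]
right .25 [ 0.522 -0.268  0.304] 14
[[-0.61 -0.29  1.07  1.8  -0.08  1.07]
 [-0.11 -0.15  0.71  1.8  -0.31  1.11]
 [ 1.5  -0.16 -0.72  1.8  -0.57  1.2 ]]
right.4 [ 0.447 -0.279  0.434] 14
[[-0.1  -0.3   0.69  1.62 -0.19  1.38]
 [ 0.48 -0.22  0.28  1.63 -0.37  1.42]
 [ 1.73 -0.3  -0.67  1.63 -0.68  1.57]]
```

```bash
python3 -m pendant '[{"travel":[-0.04,0,0],"twist":0},{"travel":[-0.08,0,0],"twist":0},{"travel":[-0.12,0,0],"twist":0},{"travel":[-0.16,0,0],"twist":0},{"travel":[-0.2,0,0],"twist":0}]' ; python3 -c "
from h import *
st()"
```

```text
time: 9.35
position: [0.4092, -0.2677, 0.6787]
tool_rot: [-1.34, 0.824, 1.039]
ft_force: [1.4, 1.5, 0.2]
grip_width: 1.002
t 9.35 p [ 0.4092 -0.2677  0.6787] x [ 0.352  0.117 -0.929] y [-0.931 -0.059 -0.36 ] z [-0.097  0.991  0.088] F [1.4 1.5 0.2] g 1.002 q [ 1.81  0.2  -1.37  0.78 -0.08  2.05  2.07]
```

```bash
python3 -m pendant '[{"travel":[-0.02,-0.03,0.03],"twist":0},{"travel":[-0.04,-0.06,0.06],"twist":0},{"travel":[-0.04,-0.06,0.1],"twist":0},{"travel":[-0.04,-0.06,0.14],"twist":0}]' ; python3 -c "
from h import *
st()"
```

```text
time: 9.85
position: [0.4621, -0.1327, 0.725]
tool_rot: [-1.346, 0.813, 1.005]
ft_force: [-0.7, 0.3, 0.4]
grip_width: 1.001
t 9.85 p [ 0.4621 -0.1327  0.725 ] x [ 0.381  0.109 -0.918] y [-0.921 -0.046 -0.387] z [-0.085  0.993  0.083] F [-0.7  0.3  0.4] g 1.001 q [ 1.56  0.13 -1.38  0.7  -0.07  2.05  1.8 ]
```

```bash
python3 -m pendant '[{"travel":[-0.03,0,0.02],"twist":0},{"travel":[-0.06,0,0.04],"twist":0},{"travel":[-0.1,0,0.06],"twist":0},{"travel":[-0.14,0,0.08],"twist":0}]' ; python3 -c "
from h import *
st()"
```

```text
time: 10.35
position: [0.4534, -0.0816, 0.7463]
tool_rot: [-1.382, 0.818, 0.958]
ft_force: [-0.1, 1.3, -0.1]
grip_width: 1.0
t 10.35 p [ 0.4534 -0.0816  0.7463] x [ 0.412  0.071 -0.908] y [-0.908 -0.047 -0.416] z [-0.072  0.996  0.045] F [-0.1  1.3 -0.1] g 1.0 q [ 1.36 -0.03 -0.99  0.71 -0.27  2.05  1.82]
```

```bash
python3 -m pendant '[{"travel":[-0.04,0,0.0],"twist":-0.03},{"travel":[-0.08,0,0.0],"twist":-0.06},{"travel":[-0.12,0,0.0],"twist":-0.09},{"travel":[-0.16,0,0.0],"twist":-0.09}]' ; python3 -c "
from h import *
st()"
```

```text
time: 10.85
position: [0.4363, -0.062, 0.7642]
tool_rot: [-1.462, 0.802, 0.95]
ft_force: [0.3, 1.4, 1.3]
grip_width: 0.997
t 10.85 p [ 0.4363 -0.062   0.7642] x [ 0.437  0.038 -0.899] y [-0.892 -0.108 -0.439] z [-0.113  0.993 -0.013] F [0.3 1.4 1.3] g 0.997 q [ 0.45 -0.08 -0.21  0.72 -0.18  2.05  1.81]
```

```bash
python3 -m pendant '[{"travel":[-0.02,0,0.05],"twist":0},{"travel":[-0.04,0,0.1],"twist":-0.02},{"travel":[-0.06,0,0.15],"twist":-0.04},{"travel":[-0.1,0,0.2],"twist":-0.04}]' ; python3 -c "
from h import *
st()"
```

```text
time: 11.35
position: [0.3914, 0.123, 0.7872]
tool_rot: [-1.519, 0.737, 0.94]
ft_force: [-1.4, -0.5, 0.2]
grip_width: 0.999
t 11.35 p [0.3914 0.123  0.7872] x [ 0.482  0.049 -0.875] y [-0.861 -0.156 -0.484] z [-0.161  0.986 -0.033] F [-1.4 -0.5  0.2] g 0.999 q [ 0.64 -0.18 -0.74  0.71 -0.13  2.05  1.53]
```

```bash
python3 -m pendant '[{"travel":[0.015,-0.008,-0.04],"twist":0},{"travel":[0.03,-0.016,-0.08],"twist":0},{"travel":[0.045,-0.024,-0.12],"twist":0},{"travel":[0.06,-0.032,-0.16],"twist":0},{"travel":[0.075,-0.04,-0.2],"twist":0},{"travel":[0.09,-0.045,-0.24],"twist":0},{"travel":[0.12,-0.028,-0.265],"twist":0},{"travel":[0.155,-0.01,-0.29],"twist":0}]' ; python3 -c "
from h import *
s,Rt=st();print(loc([.55,-.27,.5],Rt,s),loc([.525,-.268,.31],Rt,s))"
```

```text
time: 12.35
position: [0.5216, -0.1541, 0.6651]
tool_rot: [-1.519, 0.736, 0.941]
ft_force: [1.0, 0.5, 1.1]
grip_width: 0.996
t 12.35 p [ 0.5216 -0.1541  0.6651] x [ 0.483  0.05  -0.874] y [-0.86  -0.158 -0.484] z [-0.162  0.986 -0.033] F [1.  0.5 1.1] g 0.996 q [ 0.81 -0.09 -0.33  1.03 -0.3   1.75  2.09]
[ 0.1522  0.0738 -0.1135] [ 0.3064  0.1871 -0.1012]
```

```bash
python3 -m pendant '[{"travel":[0.04,0.018,-0.03],"twist":0},{"travel":[0.08,0.036,-0.06],"twist":0},{"travel":[0.115,0.055,-0.09],"twist":0},{"travel":[0.15,0.075,-0.11],"twist":0},{"travel":[0.185,0.1,-0.11],"twist":0},{"travel":[0.22,0.125,-0.11],"twist":0},{"travel":[0.255,0.15,-0.11],"twist":0},{"travel":[0.29,0.17,-0.105],"twist":0},{"travel":[0.305,0.185,-0.1],"twist":0}]' ; python3 -c "
from h import *
s,Rt=st();im=ctrl.get_image('wrist')[:,:,::-1];cv2.imwrite('pics/wrist4.png',im);np.save('s4.npy',np.r_[s['position'],s['tool_rot']])
print(loc([.557,-.009,.175],Rt,s),loc([.57,-.1,.22],Rt,s))"
```

```text
time: 13.48
position: [0.5249, -0.2647, 0.3088]
tool_rot: [-1.516, 0.735, 0.945]
ft_force: [-0.2, -0.5, 0.3]
grip_width: 1.001
t 13.47 p [ 0.5249 -0.2647  0.3088] x [ 0.48   0.054 -0.875] y [-0.862 -0.158 -0.482] z [-0.164  0.986 -0.03 ] F [-0.2 -0.5  0.3] g 1.001 q [ 0.89 -0.15 -0.21  1.82 -0.42  1.13  2.53]
[ 0.1463 -0.0034  0.2508] [ 0.1083 -0.022   0.1576]
```

View pics/wrist4.png

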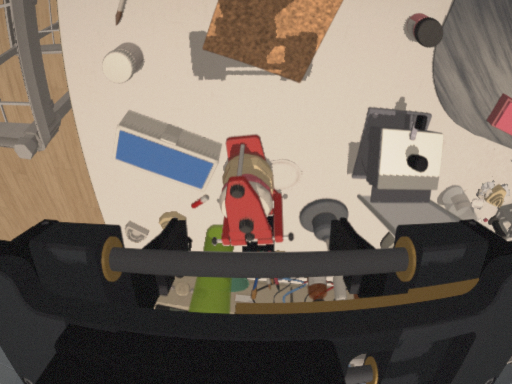

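```bash
python3 - <<'E'
from h import *
from fk import fk,SG
L=np.load("L.npy")
for q,rv in [([-1.178,.322,-.07,1.452,.023,1.371,-.057],[-.927,1.366,.925]),([-.61,-.09,.38,1.48,.03,1.74,1.49],[-1.315,1.139,1.313]),([.89,-.15,-.21,1.82,-.42,1.13,2.53],[-1.516,.735,.945]),([-.43,-.17,.07,.76,.13,2.05,1.45],[-1.483,.739,.94])]:
    r=fk(q,L,SG)[1]; M=r.inv()*R.from_rotvec(rv); m=M.as_matrix(); print(q[6],"angle about tool axis",np.arctan2(m[1,1],m[0,1]))
s,Rt=st();print(loc([.524,-.0144,.132],Rt,s))
E
```

```text
-0.057 angle about tool axis 1.5793544614585813
1.49 angle about tool axis 0.03469311366400894
2.53 angle about tool axis -1.0060514134664351
1.45 angle about tool axis 0.07968533378978838
t 13.53 p [ 0.5232 -0.264   0.3064] x [ 0.477  0.055 -0.877] y [-0.863 -0.157 -0.48 ] z [-0.164  0.986 -0.027] F [-0.9  1.6 -3. ] g 0.997 q [ 0.89 -0.15 -0.21  1.82 -0.42  1.13  2.54]
[0.1671 0.0439 0.2507]
```

```bash
python3 -m pendant '[{"travel":[0.02,0.005,0.04],"twist":0},{"travel":[0.045,0.01,0.08],"twist":0},{"travel":[0.07,0.02,0.12],"twist":0},{"travel":[0.095,0.03,0.16],"twist":0},{"travel":[0.12,0.04,0.2],"twist":0},{"travel":[0.14,0.044,0.235],"twist":0},{"travel":[0.155,0.044,0.25],"twist":0},{"travel":[0.155,0.044,0.25],"twist":0}]' ; python3 -c "
from h import *
s,Rt=st();im=ctrl.get_image('wrist')[:,:,::-1];cv2.imwrite('pics/wrist5.png',im);np.save('s5.npy',np.r_[s['position'],s['tool_rot']])
cv2.imwrite('pics/wrist5z.png',cv2.resize(im[60:250,150:370],None,fx=3.6,fy=3.1))
"
```

```text
time: 14.52
position: [0.5203, -0.0142, 0.1408]
tool_rot: [-1.514, 0.735, 0.954]
ft_force: [0.6, -0.0, 0.1]
grip_width: 1.001
t 14.53 p [ 0.5203 -0.0142  0.1408] x [ 0.474  0.057 -0.879] y [-0.864 -0.16  -0.477] z [-0.168  0.985 -0.026] F [ 0.6 -0.   0.1] g 1.001 q [ 0.23 -0.3  -0.16  2.28 -0.21  0.68  1.94]
```

View pics/wrist5.png

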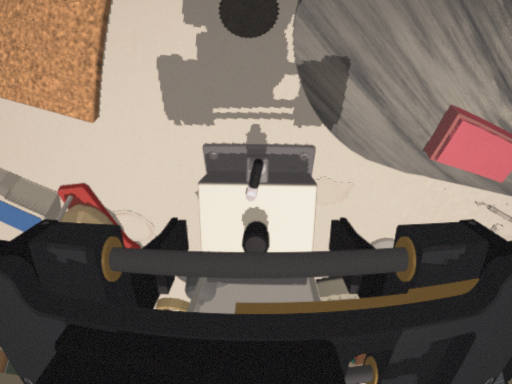

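```bash
python3 - <<'E'
import cv2
im=cv2.imread("pics/wrist5.png")[135:255,190:330];cv2.imwrite("pics/w5z.png",cv2.resize(im,None,fx=5,fy=5,interpolation=cv2.INTER_CUBIC))
E
```

```text
(no output)
```

View pics/w5z.png

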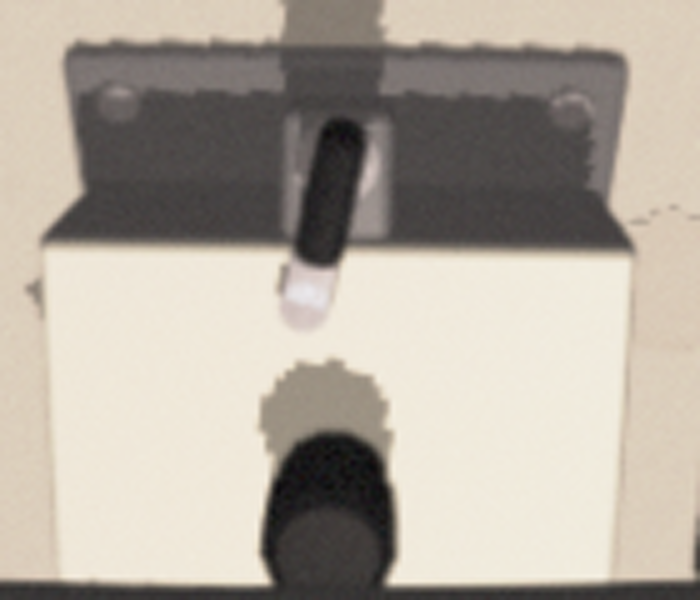

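```bash
python3 - <<'E'
from h import *
a=np.load("s5.npy");s=dict(position=a[:3],tool_rot=a[3:]);Rt=R.from_rotvec(a[3:]).as_matrix()
W=lambda u,v:wray((190+(u+.5)/5-.5,135+(v+.5)/5-.5),s)
def z(r,h): c,d=r;return c+d*(h-c[2])/d[2]
fr,fl=z(W(45,243),.0678),z(W(632,247),.0678);yaw=np.arctan2(*(fl-fr)[[1,0]])-np.pi/2
print(fr,fl,np.linalg.norm(fr-fl),"yaw",yaw)
O=(fr+fl)/2+R.from_euler("z",yaw).apply([.0449,0,0]);O[2]=0;print("O",O)
Rz=R.from_euler("z",yaw);N=Rz.apply([-.5,0,.866]);U=Rz.apply([.866,0,.5]);Y=Rz.apply([0,1,0]);C=O+[0,0,.088]
def on(r,n):
    c,d=r;p=c+d*((n-(c-C)@N)/(d@N));q=p-C;return np.array([q@U,q@Y,q@N])
tip=on(W(303,326),.010);f1=on(W(343,120),.034);f2=on(W(318,262),.034)
print("tip",tip,"angle",np.arctan2(tip[1],tip[0]+.066),"r",np.hypot(tip[1],tip[0]+.066));print("fin",f1,f2)
print("knobtop",on(W(330,555),.04))
np.savez("case.npz",O=O,yaw=yaw)
# tool in rim frame
q=s["position"]-C;print("tcp rim",q@U,q@Y,q@N,"tool x in rim",Rt[:,0]@np.c_[U,Y,N],"z",Rt[:,2]@np.c_[U,Y,N])
E
```

```text
[ 0.57072555 -0.06780206  0.0678    ] [0.54940389 0.04622531 0.0678    ] 0.11600368665464875 yaw 0.184852478288277
O [ 0.60419977 -0.00253569  0.        ]
tip [-0.03389347 -0.00637551  0.01      ] angle -0.19602362752213137 r 0.032733417317009045
fin [-0.07804241  0.00215301  0.034     ] [-0.05285869 -0.00224269  0.034     ]
knobtop [ 8.40311114e-04 -6.86479945e-05  4.00000000e-02]
tcp rim -0.04683807664808175 0.003956223212479671 0.08802107846751568 tool x in rim [-0.0263795  -0.03066153 -0.99915966] z [ 4.96471657e-04  9.99528972e-01 -3.06846226e-02]
```

```bash
cat >> h.py <<'E'
def case():
    c=np.load("case.npz");Rz=R.from_euler("z",float(c["yaw"]));return c["O"]+[0,0,.088],Rz.apply([.866025,0,.5]),Rz.apply([0,1,0]),Rz.apply([-.5,0,.866025])
def rim(s,y,n):
    C,U,Y,N=case();return C+s*U+y*Y+n*N
def torim(p):
    C,U,Y,N=case();q=np.array(p)-C;return np.round([q@U,q@Y,q@N],4)
E
python3 - <<'E'
from h import *
s,Rt=st();print(torim(s["position"]));print(loc(rim(-.0645,0,.05),Rt,s),loc(rim(-.0645,0,.014),Rt,s))
E
```

```text
t 14.57 p [ 0.5212 -0.0157  0.1418] x [ 0.476  0.056 -0.878] y [-0.864 -0.158 -0.478] z [-0.166  0.986 -0.027] F [ 0.8 -1.  -0.4] g 1.001 q [ 0.23 -0.3  -0.16  2.27 -0.21  0.68  1.94]
[-0.0459  0.0024  0.0887]
[ 0.0392  0.0177 -0.0012] [ 0.0751  0.0168 -0.    ]
```

```bash
python3 -m pendant '[{"travel":[0.015,0.006,0],"twist":0.09},{"travel":[0.03,0.012,-0.001],"twist":0.18},{"travel":[0.039,0.017,-0.001],"twist":0.18},{"travel":[0.039,0.017,-0.001],"twist":0.18}]' -0.4 20 ; python3 -c "
from h import *
s,Rt=st();print(torim(s['position']),loc(rim(-.0645,-.0003,.014),Rt,s))
print('toolrim x',torim(Rt[:,0]+case()[0]),'z',torim(Rt[:,2]+case()[0]))
im=ctrl.get_image('wrist')[:,:,::-1];cv2.imwrite('pics/wrist6.png',cv2.resize(im[60:260,130:390],None,fx=3,fy=3))
np.save('s6.npy',np.r_[s['position'],s['tool_rot']])
"
```

```text
time: 15.08
position: [0.525, -0.0181, 0.0993]
tool_rot: [-1.356, 0.801, 0.861]
ft_force: [0.7, -0.3, -0.1]
grip_width: 0.631
t 15.07 p [ 0.525  -0.0181  0.0993] x [ 0.475  0.056 -0.878] y [-0.88   0.021 -0.475] z [-0.008  0.998  0.059] F [ 0.7 -0.3 -0.1] g 0.631 q [ 0.26 -0.24 -0.19  2.32 -0.24  0.57  1.79]
[-0.0642 -0.0007  0.0501] [ 0.0361 -0.0004  0.0017]
toolrim x [-0.0255 -0.0326 -0.9991] z [ 0.1814  0.9827 -0.0367]
```

View pics/wrist6.png

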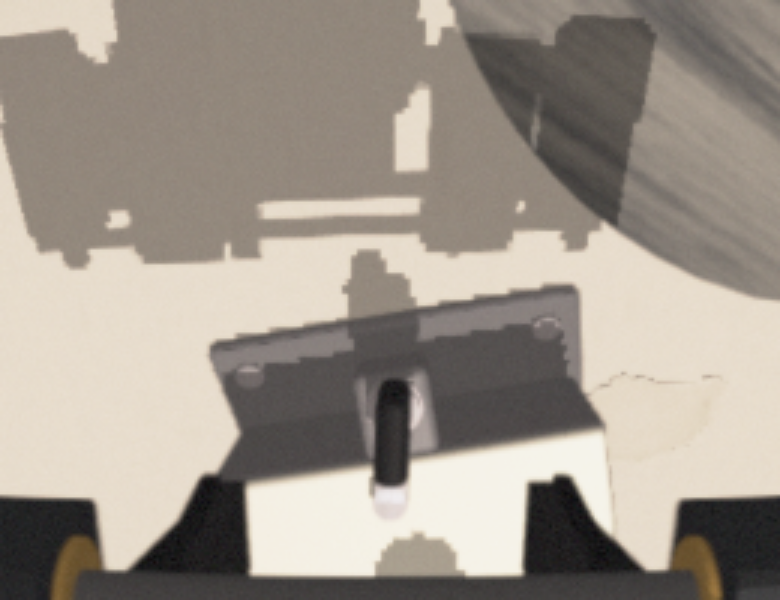

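The fin at (392,432) stands upright in the picture, centred between the fingers at 245 and 530. I'll descend, then close.

```bash
python3 -m pendant '[{"travel":[0.015,0,0.001],"twist":0},{"travel":[0.03,0,0.002],"twist":0},{"travel":[0.036,0,0.002],"twist":0},{"travel":[0.036,0,0.002],"twist":0}]' -0.4 20 ; python3 -m pendant '[{"travel":[0,0,0],"twist":0},{"travel":[0,0,0],"twist":0},{"travel":[0,0,0],"twist":0},{"travel":[0,0,0],"twist":0}]' -1 20; python3 -c "
from h import *
s,Rt=st();print(torim(s['position']))
print('toolrim x',torim(Rt[:,0]+case()[0]),'z',torim(Rt[:,2]+case()[0]))
"
```

```text
time: 15.62
position: [0.5428, -0.0139, 0.0687]
tool_rot: [-1.357, 0.8, 0.861]
ft_force: [0.5, 0.8, 0.3]
grip_width: 0.305
time: 16.12
position: [0.5428, -0.0139, 0.0689]
tool_rot: [-1.357, 0.799, 0.861]
ft_force: [0.4, -0.2, 0.8]
grip_width: 0.019
t 16.12 p [ 0.5428 -0.0139  0.0689] x [ 0.477  0.056 -0.877] y [-0.879  0.02  -0.476] z [-0.009  0.998  0.059] F [ 0.4 -0.2  0.8] g 0.019 q [ 0.25 -0.15 -0.21  2.32 -0.23  0.48  1.77]
[-0.0636  0.0001  0.0146]
toolrim x [-0.0241 -0.0327 -0.9992] z [ 0.1809  0.9828 -0.0365]
```

```bash
python3 -c "
from h import *
im=ctrl.get_image('wrist')[:,:,::-1];cv2.imwrite('pics/wrist7.png',im)
im=ctrl.get_image('scene')[:,:,::-1];cv2.imwrite('pics/scene7.png',cv2.resize(im[120:250,200:330],None,fx=4.5,fy=4.5))
"
```

```text
(no output)
```

View pics/wrist7.png

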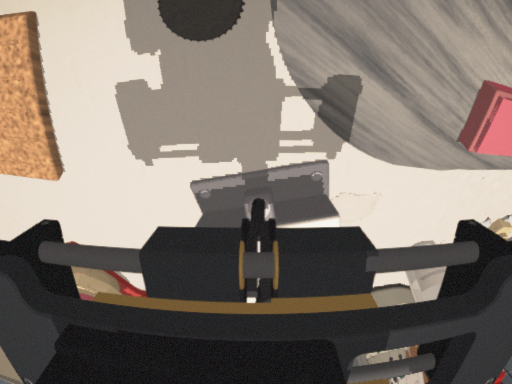

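View pics/scene7.png

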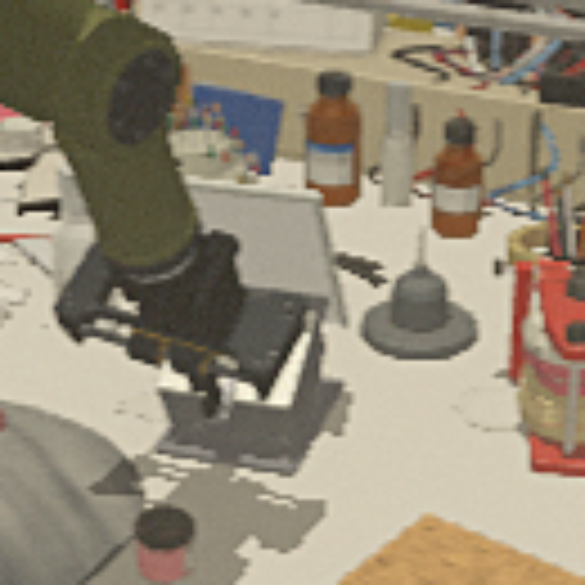

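```bash
python3 -c "
from h import *
s,Rt=st()
T=lambda l:s['position']+Rt@np.array(l)
for n,p in dict(tcp=T([0,0,0]),grasp=T([-.019,0,0]),padfront=T([0,.0095,0]),padback=T([0,-.0095,0]),finf=rim(-.076,.002,.036),finb=rim(-.0525,-.002,.036),tip=rim(-.034,-.0064,.011)).items(): print(n,np.round(wproj(p,s)[0],1))
im=cv2.imread('pics/wrist7.png')[165:310,190:340];cv2.imwrite('pics/w7z.png',cv2.resize(im,None,fx=4,fy=4,interpolation=cv2.INTER_CUBIC))
"
```

```text
t 16.23 p [ 0.5428 -0.0139  0.0688] x [ 0.476  0.056 -0.877] y [-0.879  0.02  -0.476] z [-0.009  0.998  0.059] F [0.7 0.5 0.7] g 0.003 q [ 0.25 -0.15 -0.21  2.32 -0.23  0.48  1.77]
tcp [258.4 214.1]
grasp [258.4 224.6]
padfront [258.4 201.4]
padback [258.4 226.4]
finf [256.5 207.1]
finb [257.1 241.6]
tip [257.1 250.2]
```

View pics/w7z.png

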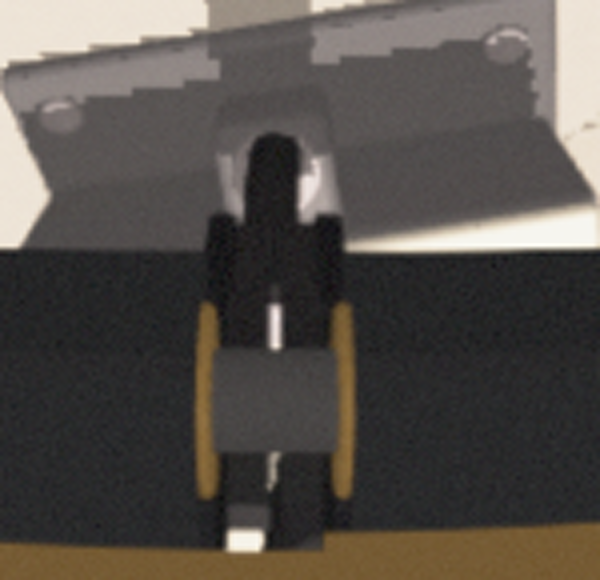

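```bash
python3 -m pendant '[{"travel":[0,0,0],"twist":0.1},{"travel":[0,0,0],"twist":0.2},{"travel":[0,0,0],"twist":0.3},{"travel":[0,0,0],"twist":0.4},{"travel":[0,0,0],"twist":0.4}]' -1 20; python3 -c "
from h import *
s,Rt=st();print(torim(s['position']),s['torque'])
print('toolrim x',torim(Rt[:,0]+case()[0]),'z',torim(Rt[:,2]+case()[0]))
im=ctrl.get_image('wrist')[:,:,::-1][140:310,160:370];cv2.imwrite('pics/w8z.png',cv2.resize(im,None,fx=3.5,fy=3.5,interpolation=cv2.INTER_CUBIC))
"
```

```text
time: 16.85
position: [0.5428, -0.0139, 0.0687]
tool_rot: [-1.004, 0.916, 0.657]
ft_force: [-0.7, -0.3, 0.7]
grip_width: 0.007
t 16.85 p [ 0.5428 -0.0139  0.0687] x [ 0.476  0.056 -0.877] y [-0.814  0.407 -0.416] z [0.334 0.912 0.239] F [-0.7 -0.3  0.7] g 0.007 q [ 0.31 -0.14 -0.26  2.32 -0.24  0.48  1.39]
[-0.0637  0.0001  0.0146] [-0.0817092   0.56078003  0.03884377]
toolrim x [-0.0244 -0.0327 -0.9992] z [ 0.5486  0.8351 -0.0407]
```

View pics/w8z.png

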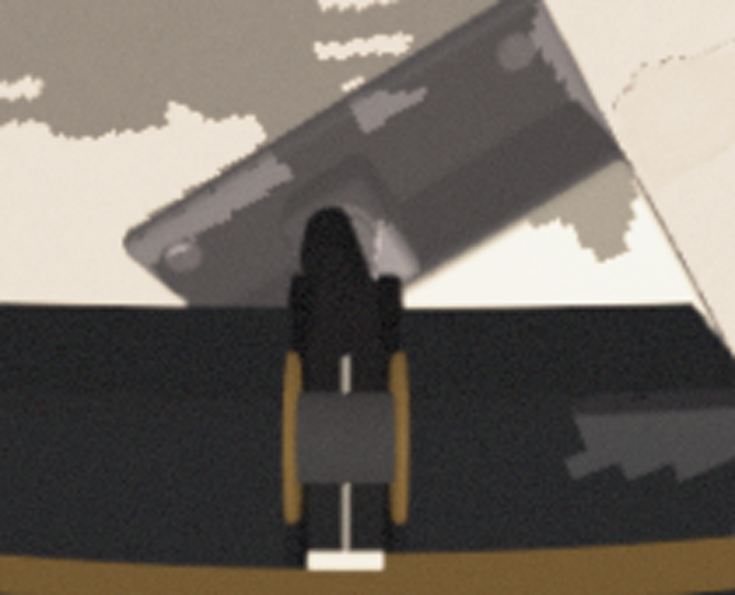

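The fin follows the gripper. I'll continue the turn about the tool axis.

```bash
python3 -m pendant '[{"travel":[0,0,0],"twist":0.12},{"travel":[0,0,0],"twist":0.24},{"travel":[0,0,0],"twist":0.36},{"travel":[0,0,0],"twist":0.48},{"travel":[0,0,0],"twist":0.6},{"travel":[0,0,0],"twist":0.72},{"travel":[0,0,0],"twist":0.84},{"travel":[0,0,0],"twist":0.95},{"travel":[0,0,0],"twist":0.95}]' -1 20; python3 -c "
from h import *
s,Rt=st();print(torim(s['position']),s['torque'])
print('toolrim x',torim(Rt[:,0]+case()[0]),'z',torim(Rt[:,2]+case()[0]))
im=ctrl.get_image('wrist')[:,:,::-1][100:310,150:390];cv2.imwrite('pics/w9z.png',cv2.resize(im,None,fx=3,fy=2.8,interpolation=cv2.INTER_CUBIC))
im=ctrl.get_image('top')[:,:,::-1];cv2.imwrite('pics/top9.png',cv2.resize(im[140:250,205:355],None,fx=5,fy=5))
"
```

```text
time: 18.02
position: [0.5428, -0.0141, 0.0688]
tool_rot: [-0.155, 1.063, 0.16]
ft_force: [0.4, -0.6, 0.1]
grip_width: 0.009
t 18.02 p [ 0.5428 -0.0141  0.0688] x [ 0.476  0.056 -0.877] y [-0.205  0.978 -0.049] z [0.855 0.203 0.477] F [ 0.4 -0.6  0.1] g 0.009 q [ 0.44 -0.15 -0.39  2.31 -0.29  0.49  0.48]
[-0.0637 -0.      0.0146] [-0.1919622   0.51127107  0.03202547]
toolrim x [-0.0243 -0.0329 -0.9992] z [ 0.9988  0.0423 -0.0257]
```

View pics/w9z.png

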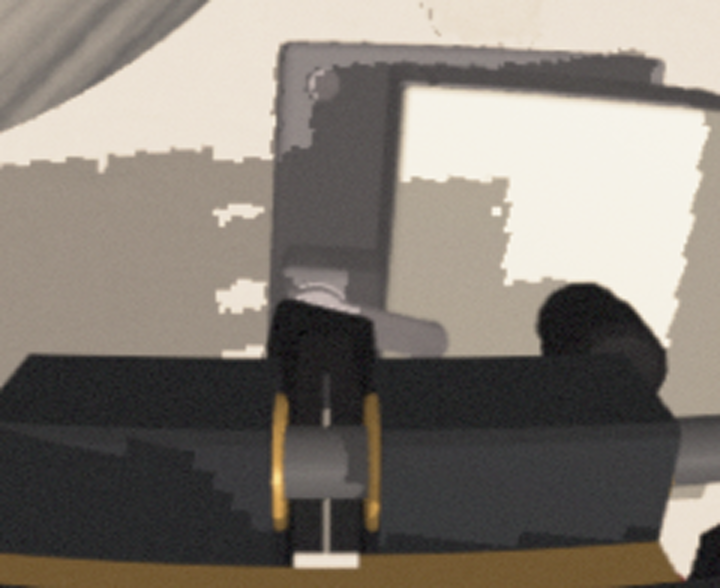

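View pics/top9.png

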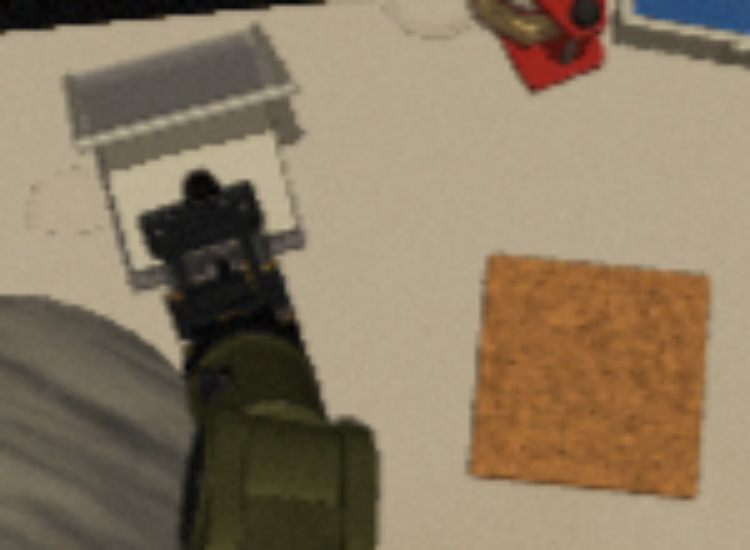

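```bash
python3 -c "
from h import *
s,Rt=st()
im=ctrl.get_image('wrist')[:,:,::-1]
T=lambda l:s['position']+Rt@np.array(l)
for n,p in dict(tcp=T([0,0,0]),grasp=T([-.019,0,0]),padfront=T([0,.0095,0]),padback=T([0,-.0095,0]),pivot=rim(-.066,0,.007),tip0=rim(-.033,0,.011),finf=rim(-.076,.002,.036),finb=rim(-.0525,-.002,.036),knob=rim(0,0,.04),lidc=rim(-.049,.059,.005)).items(): 
  u=wproj(p,s)[0]; print(n,np.round(u,1),'zoom',np.round((u-[220,160])*7))
z=cv2.resize(im[160:245,220:320],None,fx=7,fy=7,interpolation=cv2.INTER_CUBIC).astype(float)
cv2.imwrite('pics/w10z.png',np.clip(255*(z/255)**.45,0,255).astype(np.uint8))
"
```

```text
t 18.12 p [ 0.5428 -0.014   0.0688] x [ 0.476  0.056 -0.877] y [-0.205  0.978 -0.049] z [0.855 0.203 0.477] F [-0.   0.4  0.7] g 0.005 q [ 0.44 -0.15 -0.39  2.31 -0.29  0.49  0.48]
tcp [258.  214.3] zoom [266. 380.]
grasp [257.9 224.8] zoom [266. 454.]
padfront [258.  201.6] zoom [266. 291.]
padback [258.  226.6] zoom [266. 466.]
pivot [255.2 210.1] zoom [246. 351.]
tip0 [300.6 214.3] zoom [564. 380.]
finf [238.1 223.4] zoom [126. 444.]
finb [274.4 230.9] zoom [381. 496.]
knob [354.9 233.3] zoom [944. 513.]
lidc [283.5 130.1] zoom [ 444. -210.]
```

View pics/w10z.png

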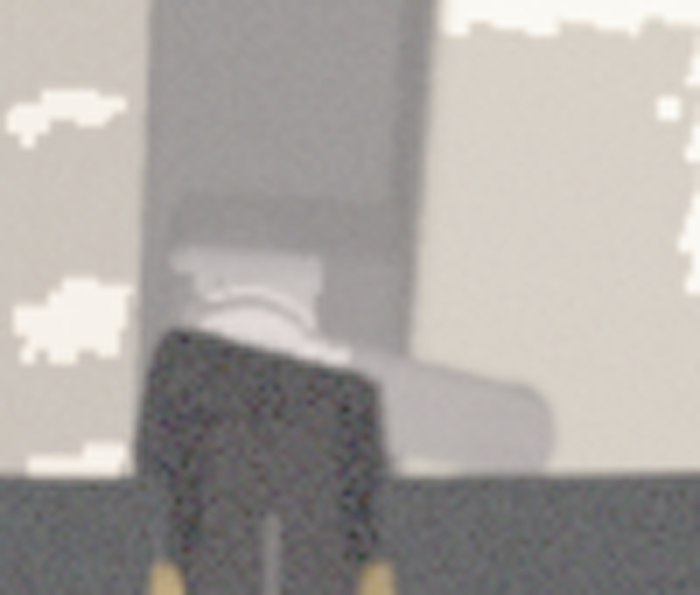

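```bash
python3 -c "
from h import *
s=ctrl.get_state();Rt=R.from_rotvec(s['tool_rot']).as_matrix()
T=lambda l:s['position']+Rt@np.array(l)
for x in (0,-.01,-.019,-.03,-.05,-.07):
  print(x,[np.round(wproj(T([x,y,.0435]),s)[0],0) for y in (.0095,0,-.0095)])
im=cv2.imread('pics/wrist5.png')[190:330,90:290];z=cv2.resize(im,None,fx=4,fy=4,interpolation=cv2.INTER_CUBIC).astype(float)
cv2.imwrite('pics/w5g.png',np.clip(255*(z/255)**.45,0,255).astype(np.uint8))
"
```

```text
0 [array([319., 201.]), array([319., 214.]), array([318., 226.])]
-0.01 [array([322., 206.]), array([321., 219.]), array([320., 232.])]
-0.019 [array([325., 211.]), array([324., 224.]), array([323., 237.])]
-0.03 [array([329., 217.]), array([328., 231.]), array([326., 245.])]
-0.05 [array([337., 230.]), array([335., 245.]), array([333., 260.])]
-0.07 [array([346., 246.]), array([344., 263.]), array([342., 279.])]
```

View pics/w5g.png

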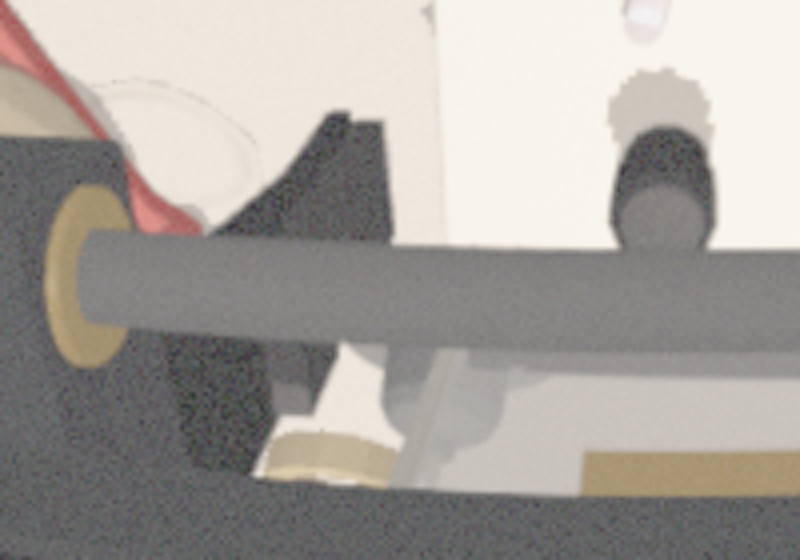

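```bash
python3 -c "
from h import *
s=ctrl.get_state();Rt=R.from_rotvec(s['tool_rot']).as_matrix()
im=np.ascontiguousarray(ctrl.get_image('scene')[:,:,::-1])
T=lambda l:s['position']+Rt@np.array(l)
x0,y0=225,170
for n,p in dict(tcp=T([0,0,0]),m3=T([-.03,0,0]),m5=T([-.05,0,0]),pivot=rim(-.066,0,.007),fintop=rim(-.066,0,.036)).items():
  u=proj('scene',p)[0]; print(n,np.round((u-[x0,y0]+.5)*8))
z=cv2.resize(im[y0:y0+70,x0:x0+90],None,fx=8,fy=8,interpolation=cv2.INTER_CUBIC).astype(float)
cv2.imwrite('pics/sc11.png',np.clip(255*(z/255)**.5,0,255).astype(np.uint8))
"
```

```text
tcp [181. 320.]
m3 [168. 285.]
m5 [159. 261.]
pivot [183. 332.]
fintop [172. 300.]
```

View pics/sc11.png

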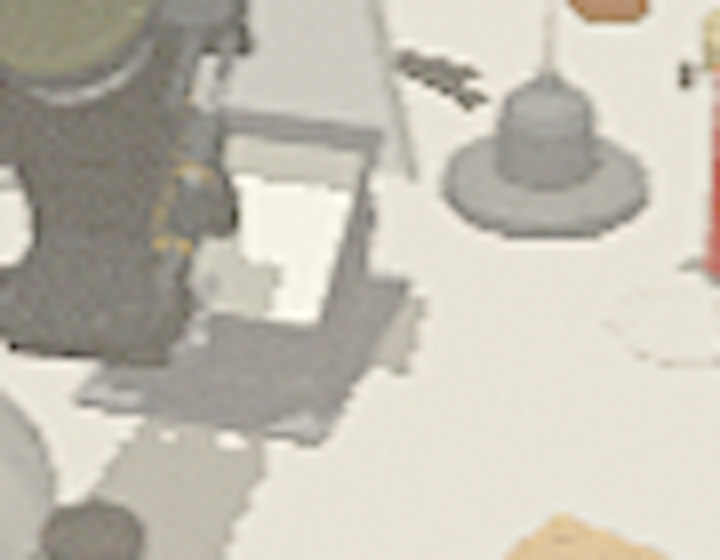

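The fingers shut to zero, and the blade at (450,410) still points up-slope. The open fingertips also appear about 30 mm short of the TCP in the wrist view, so they closed above the fin. I'll undo the twist with the jaws part open and then go deeper, watching the force.

```bash
python3 -m pendant '[{"travel":[-0.01,0,0],"twist":-0.15},{"travel":[-0.01,0,0],"twist":-0.3},{"travel":[-0.01,0,0],"twist":-0.46},{"travel":[-0.01,0,0],"twist":-0.62},{"travel":[-0.01,0,0],"twist":-0.78},{"travel":[-0.01,0,0],"twist":-0.94},{"travel":[-0.01,0,0],"twist":-1.1},{"travel":[-0.01,0,0],"twist":-1.25},{"travel":[-0.01,0,0],"twist":-1.34},{"travel":[-0.01,0,0],"twist":-1.34}]' -0.4 20; python3 -c "
from h import *
s,Rt=st();print(torim(s['position']),s['torque'])
print('toolrim x',torim(Rt[:,0]+case()[0]),'z',torim(Rt[:,2]+case()[0]))
im=ctrl.get_image('wrist')[:,:,::-1][150:270,170:350];z=cv2.resize(im,None,fx=4,fy=4,interpolation=cv2.INTER_CUBIC).astype(float)
cv2.imwrite('pics/w12.png',np.clip(255*(z/255)**.5,0,255).astype(np.uint8))
T=lambda l:s['position']+Rt@np.array(l)
for x in (0,-.02,-.03,-.04): print(x,np.round((wproj(T([x,.0095,.013]),s)[0]-[170,150])*4))
for p in (rim(-.033,-.006,.011),rim(-.0525,-.002,.036),rim(-.076,.002,.036)): print(np.round((wproj(p,s)[0]-[170,150])*4))
"
```

```text
time: 19.48
position: [0.538, -0.0144, 0.0775]
tool_rot: [-1.351, 0.802, 0.858]
ft_force: [0.0, -0.6, -1.0]
grip_width: 0.298
t 19.48 p [ 0.538  -0.0144  0.0775] x [ 0.476  0.056 -0.877] y [-0.879  0.027 -0.476] z [-0.003  0.998  0.062] F [ 0.  -0.6 -1. ] g 0.298 q [ 0.23 -0.17 -0.19  2.32 -0.22  0.51  1.77]
[-0.0635  0.0005  0.0245] [ 0.01304267  0.61947687 -0.02388729]
toolrim x [-0.0244 -0.0325 -0.9992] z [ 0.187   0.9817 -0.0365]
0 [428. 205.]
-0.02 [436. 245.]
-0.03 [440. 269.]
-0.04 [445. 294.]
[352. 381.]
[349. 341.]
[346. 208.]
```

View pics/w12.png

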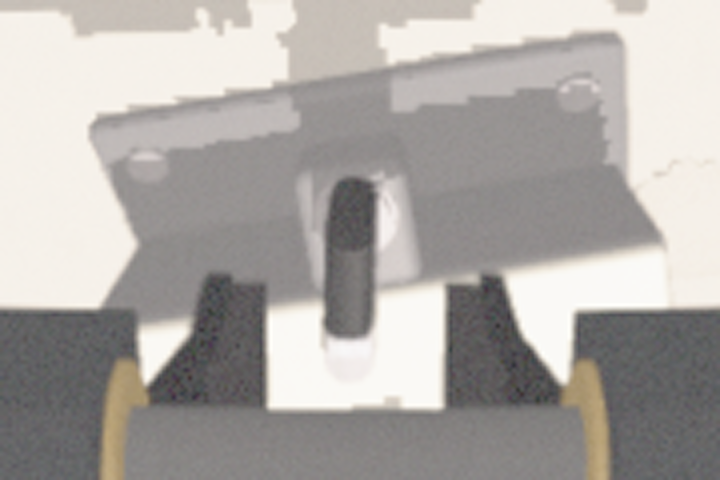

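The view shows the fin at (350,260) centred between the fingertips at (265,285) and (445,285). Those columns and rows put the tips about 35 mm behind the reported TCP. I'll descend in stages.

```bash
python3 -m pendant '[{"travel":[0.012,0,0],"twist":0},{"travel":[0.024,0,0],"twist":0},{"travel":[0.03,0,0],"twist":0},{"travel":[0.03,0,0],"twist":0}]' -0.4 20; python3 -c "
from h import *
s,Rt=st();print(torim(s['position']),s['torque'])
im=ctrl.get_image('wrist')[:,:,::-1][150:270,170:350];z=cv2.resize(im,None,fx=4,fy=4,interpolation=cv2.INTER_CUBIC).astype(float)
cv2.imwrite('pics/w13.png',np.clip(255*(z/255)**.5,0,255).astype(np.uint8))
"
```

```text
time: 20.02
position: [0.5518, -0.0125, 0.05]
tool_rot: [-1.35, 0.803, 0.859]
ft_force: [0.2, -0.8, 0.6]
grip_width: 0.3
t 20.02 p [ 0.5518 -0.0125  0.05  ] x [ 0.475  0.056 -0.878] y [-0.88   0.028 -0.474] z [-0.002  0.998  0.063] F [ 0.2 -0.8  0.6] g 0.3 q [ 0.23 -0.09 -0.2   2.31 -0.21  0.43  1.76]
[-0.0651 -0.0002 -0.0062] [-0.07611138  0.58348456 -0.02228595]
```

View pics/w13.png

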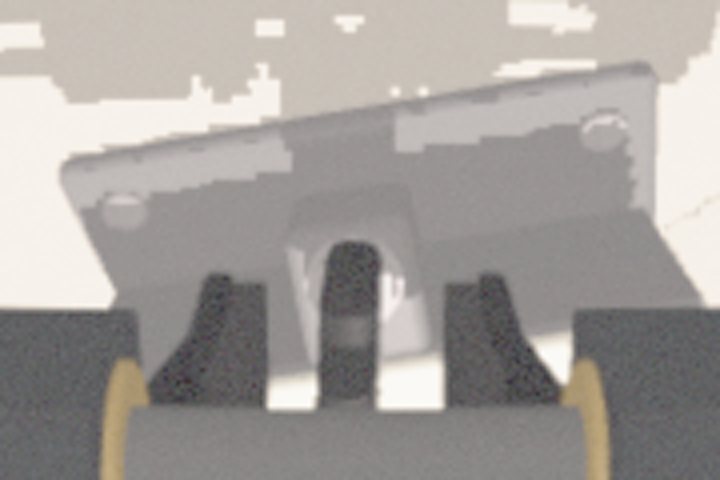

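TCP now reads n = −6 mm, inside where the case would be, with no force, which confirms the short fingertips. I'll go another 12 mm and close.

```bash
python3 -m pendant '[{"travel":[0.006,0,0],"twist":0},{"travel":[0.012,0,0],"twist":0},{"travel":[0.012,0,0],"twist":0}]' -0.4 20; python3 -c "
from h import *
s,Rt=st();print(torim(s['position']))"; python3 -m pendant '[{"travel":[0,0,0],"twist":0},{"travel":[0,0,0],"twist":0},{"travel":[0,0,0],"twist":0},{"travel":[0,0,0],"twist":0}]' -1 20;
```

```text
time: 20.45
position: [0.5575, -0.0119, 0.0394]
tool_rot: [-1.35, 0.803, 0.859]
ft_force: [-0.2, 0.9, -0.8]
grip_width: 0.3
t 20.45 p [ 0.5575 -0.0119  0.0394] x [ 0.475  0.056 -0.878] y [-0.88   0.028 -0.474] z [-0.002  0.998  0.063] F [-0.2  0.9 -0.8] g 0.3 q [ 0.23 -0.06 -0.2   2.31 -0.21  0.4   1.75]
[-0.0655 -0.0006 -0.0183]
time: 20.95
position: [0.5577, -0.0125, 0.0397]
tool_rot: [-1.349, 0.804, 0.858]
ft_force: [-0.5, -2.9, 0.0]
grip_width: 0.108
```

Opening settles at 0.108 (9.4 mm), which matches the fin's thickness. I'll turn it a quarter.

```bash
python3 -m pendant '[{"travel":[0,0,0],"twist":0.14},{"travel":[0,0,0],"twist":0.28},{"travel":[0,0,0],"twist":0.42},{"travel":[0,0,0],"twist":0.56},{"travel":[0,0,0],"twist":0.7}]' -1 20;python3 -m pendant '[{"travel":[0,0,0],"twist":0.14},{"travel":[0,0,0],"twist":0.28},{"travel":[0,0,0],"twist":0.42},{"travel":[0,0,0],"twist":0.56},{"travel":[0,0,0],"twist":0.66},{"travel":[0,0,0],"twist":0.66}]' -1 20; python3 -c "
from h import *
s,Rt=st();print(torim(s['position']))
z=torim(Rt[:,2]+case()[0]);print('z',z,np.arctan2(z[0],z[1]))
im=ctrl.get_image('wrist')[:,:,::-1][130:280,150:370];z=cv2.resize(im,None,fx=3.4,fy=3.4,interpolation=cv2.INTER_CUBIC).astype(float)
cv2.imwrite('pics/w14.png',np.clip(255*(z/255)**.5,0,255).astype(np.uint8))
"
```

```text
time: 21.58
position: [0.5573, -0.0137, 0.0393]
tool_rot: [-0.724, 0.987, 0.494]
ft_force: [0.2, -5.1, -0.6]
grip_width: 0.106
time: 22.32
position: [0.5564, -0.0144, 0.0387]
tool_rot: [-0.131, 1.069, 0.144]
ft_force: [-4.6, -3.5, -0.7]
grip_width: 0.102
t 22.32 p [ 0.5564 -0.0144  0.0387] x [ 0.473  0.054 -0.879] y [-0.181  0.983 -0.037] z [0.862 0.176 0.475] F [-4.6 -3.5 -0.7] g 0.102 q [ 0.33 -0.06 -0.29  2.31 -0.22  0.4   0.4 ]
[-0.0672 -0.0028 -0.0181]
z [ 0.9995  0.0148 -0.0287] 1.5559900051705475
```

View pics/w14.png

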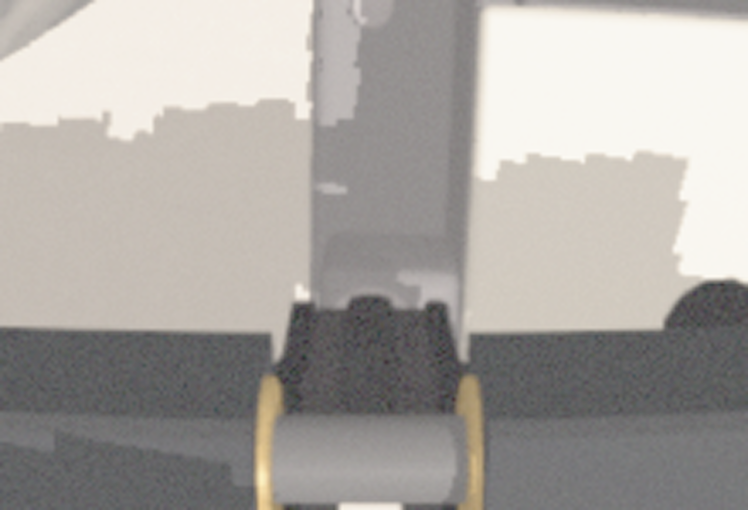

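```bash
python3 -m pendant '[{"travel":[0,0,0],"twist":0},{"travel":[0,0,0],"twist":0},{"travel":[0,0,0],"twist":0}]' -0.5 20;python3 -m pendant '[{"travel":[-0.015,0,0],"twist":0},{"travel":[-0.03,0,0],"twist":0},{"travel":[-0.05,0,0],"twist":0},{"travel":[-0.065,0,0],"twist":0},{"travel":[-0.065,0,0],"twist":-0.15},{"travel":[-0.065,0,0],"twist":-0.3},{"travel":[-0.065,0,0],"twist":-0.45},{"travel":[-0.065,0,0],"twist":-0.6}]' -0.5 20; python3 -c "
from h import *
s,Rt=st();print(torim(s['position']))
z=torim(Rt[:,2]+case()[0]);print('x',torim(Rt[:,0]+case()[0]),'z',z,np.arctan2(z[0],z[1]))
np.save('s15.npy',np.r_[s['position'],s['tool_rot']])
im=ctrl.get_image('wrist')[:,:,::-1];cv2.imwrite('pics/wrist15.png',im);z=cv2.resize(im[60:280,130:390],None,fx=2.7,fy=2.7,interpolation=cv2.INTER_CUBIC).astype(float)
cv2.imwrite('pics/w15.png',np.clip(255*(z/255)**.5,0,255).astype(np.uint8))
"
```

```text
time: 22.75
position: [0.5568, -0.0139, 0.039]
tool_rot: [-0.132, 1.068, 0.145]
ft_force: [-0.5, 0.0, -0.2]
grip_width: 0.241
time: 23.75
position: [0.5262, -0.017, 0.0964]
tool_rot: [-0.677, 0.996, 0.467]
ft_force: [-0.6, -0.6, -0.6]
grip_width: 0.248
t 23.75 p [ 0.5262 -0.017   0.0964] x [ 0.474  0.055 -0.879] y [-0.641  0.706 -0.302] z [0.604 0.706 0.37 ] F [-0.6 -0.6 -0.6] g 0.248 q [ 0.22 -0.23 -0.17  2.32 -0.22  0.57  1.01]
[-0.0645  0.0001  0.0469]
x [-0.027  -0.0334 -0.9991] z [ 0.8115  0.5829 -0.0414] 0.9478941419731909
```

View pics/w15.png

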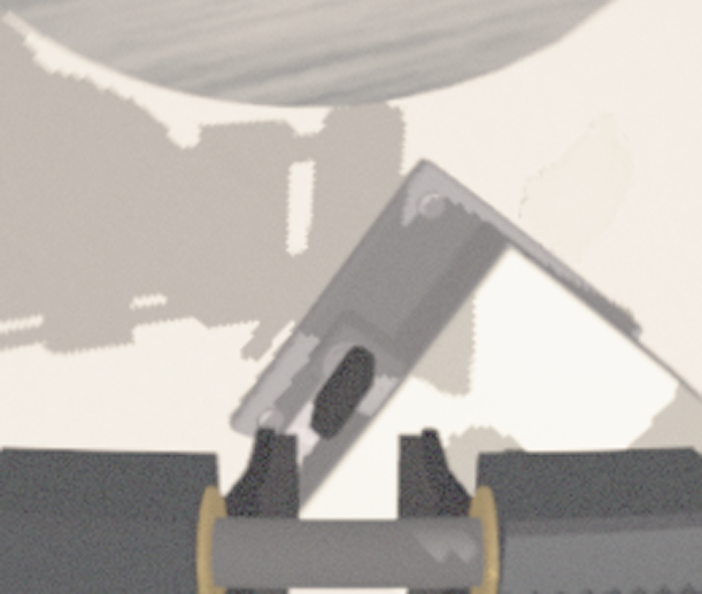

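The tab now lies along the case's lower edge, its fin at (343,390) parallel to the rim, so it is a quarter turn aside. Next is the knob.

```bash
python3 -c "
from h import *
s=ctrl.get_state();Rt=R.from_rotvec(s['tool_rot']).as_matrix();print(loc(rim(-.001,-.001,.047),Rt,s),loc(rim(-.0300,0,.047),Rt,s))"
```

```text
[-0.0018 -0.0382  0.0509] [-0.001  -0.0203  0.028 ]
```

```bash
python3 -m pendant '[{"travel":[-0.002,0,0],"twist":-0.16},{"travel":[-0.002,0,0],"twist":-0.32},{"travel":[-0.002,-0.006,0.008],"twist":-0.48},{"travel":[-0.002,-0.014,0.018],"twist":-0.64},{"travel":[-0.002,-0.022,0.029],"twist":-0.8},{"travel":[-0.002,-0.03,0.04],"twist":-0.94},{"travel":[-0.002,-0.038,0.051],"twist":-0.94},{"travel":[-0.002,-0.038,0.051],"twist":-0.94}]' 0.2 20; python3 -c "
from h import *
s,Rt=st();print(torim(s['position']),loc(rim(-.0013,-.0018,-.021),Rt,s))
z=torim(Rt[:,2]+case()[0]);print('x',torim(Rt[:,0]+case()[0]),'z',z,np.arctan2(z[0],z[1]))
im=ctrl.get_image('wrist')[:,:,::-1];z=cv2.resize(im[80:290,110:410],None,fx=2.6,fy=2.6,interpolation=cv2.INTER_CUBIC).astype(float)
cv2.imwrite('pics/w16.png',np.clip(255*(z/255)**.5,0,255).astype(np.uint8))
for p in (rim(0,0,.04),rim(0,.013,.037),rim(0,-.013,.037)):print((wproj(p,s)[0]-[110,80])*2.6)
"
```

```text
time: 24.8
position: [0.5814, -0.0073, 0.1292]
tool_rot: [-1.511, 0.739, 0.95]
ft_force: [-0.2, -0.4, -0.5]
grip_width: 0.599
t 24.8 p [ 0.5814 -0.0073  0.1292] x [ 0.475  0.055 -0.878] y [-0.865 -0.155 -0.478] z [-0.163  0.986 -0.026] F [-0.2 -0.4 -0.5] g 0.599 q [ 0.06 -0.14 -0.05  2.18 -0.12  0.61  1.83]
[ 0.0005 -0.0005  0.0473] [0.0684 0.     0.001 ]
x [-0.0258 -0.0332 -0.9991] z [ 0.0054  0.9994 -0.0334] 0.005403189363496284
[388.61875004 338.43601128]
[434.60235923 335.23412817]
[343.40242071 334.74357379]
```

View pics/w16.png

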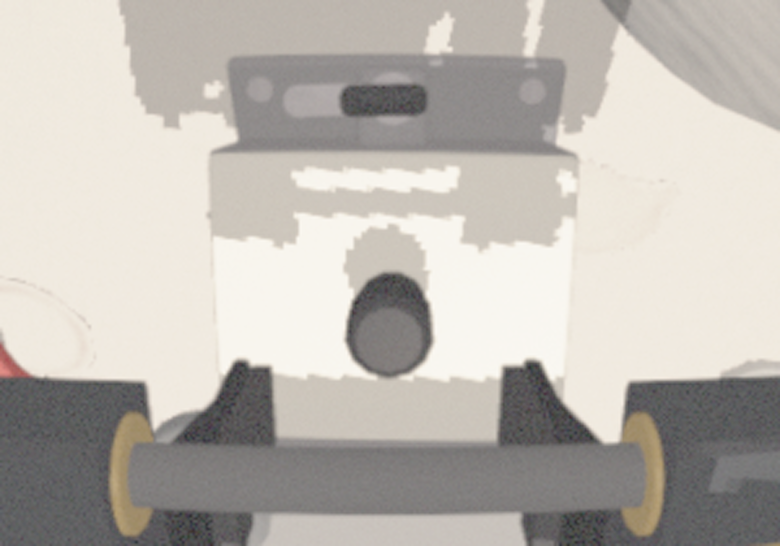

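The blade at (305,100) is parallel to the lower edge, so the tab is about −1.57. The knob top at (388,340) is exactly where predicted. Descending now.

```bash
python3 -m pendant '[{"travel":[0.015,0,0],"twist":0},{"travel":[0.03,0,0],"twist":0},{"travel":[0.045,0,0.001],"twist":0},{"travel":[0.058,0,0.001],"twist":0},{"travel":[0.066,0,0.001],"twist":0},{"travel":[0.066,0,0.001],"twist":0}]' 0.2 25; python3 -c "
from h import *
s,Rt=st();print(torim(s['position']))
im=ctrl.get_image('wrist')[:,:,::-1];z=cv2.resize(im[80:290,110:410],None,fx=2.6,fy=2.6,interpolation=cv2.INTER_CUBIC).astype(float)
cv2.imwrite('pics/w17.png',np.clip(255*(z/255)**.5,0,255).astype(np.uint8))
"
```

```text
time: 25.6
position: [0.6113, -0.0029, 0.0694]
tool_rot: [-1.511, 0.741, 0.952]
ft_force: [1.0, -0.7, 0.1]
grip_width: 0.601
t 25.6 p [ 0.6113 -0.0029  0.0694] x [ 0.473  0.055 -0.88 ] y [-0.866 -0.156 -0.475] z [-0.163  0.986 -0.026] F [ 1.  -0.7  0.1] g 0.601 q [ 0.05  0.   -0.06  2.18 -0.12  0.47  1.83]
[-0.0033 -0.0017 -0.0195]
```

View pics/w17.png

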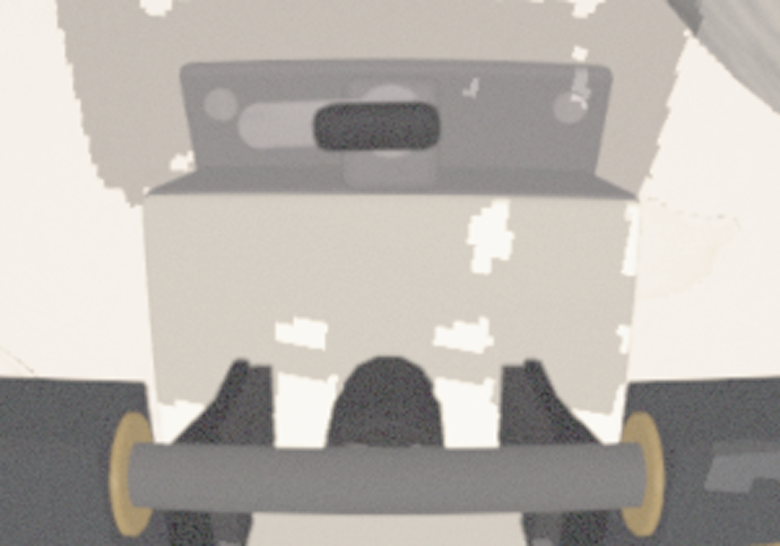

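```bash
python3 -m pendant '[{"travel":[0,0,0],"twist":0},{"travel":[0,0,0],"twist":0},{"travel":[0,0,0],"twist":0},{"travel":[0,0,0],"twist":0},{"travel":[0,0,0],"twist":0}]' -1 30;  python3 -c "
from h import *
s,Rt=st();print(torim(s['position']),np.round(s['torque'],2))"
```

```text
time: 26.28
position: [0.6116, -0.003, 0.0704]
tool_rot: [-1.511, 0.74, 0.951]
ft_force: [-2.2, -0.3, 2.2]
grip_width: 0.288
t 26.27 p [ 0.6116 -0.003   0.0704] x [ 0.474  0.055 -0.879] y [-0.865 -0.156 -0.476] z [-0.163  0.986 -0.026] F [-2.2 -0.3  2.2] g 0.288 q [ 0.05  0.   -0.06  2.18 -0.12  0.47  1.83]
[-0.0025 -0.0018 -0.0188] [0.12 0.71 0.09]
```

Opening 0.288 (25 mm) matches the knob, so it is gripped. Lifting along the rim normal.

```bash
python3 -m pendant '[{"travel":[-0.008,0,0],"twist":0},{"travel":[-0.018,0,0],"twist":0},{"travel":[-0.03,0,0],"twist":0},{"travel":[-0.045,0,0],"twist":0},{"travel":[-0.06,0,0],"twist":0},{"travel":[-0.075,0,0],"twist":0},{"travel":[-0.09,0,0],"twist":0},{"travel":[-0.1,0,0],"twist":0},{"travel":[-0.1,0,0],"twist":0}]' -1 30;  python3 -c "
from h import *
s,Rt=st();print(torim(s['position']),np.round(s['torque'],2))
im=ctrl.get_image('wrist')[:,:,::-1];cv2.imwrite('pics/w18.png',im)
print(loc([.457,-.2645,.16],Rt,s))
"
```

```text
time: 27.4
position: [0.5646, -0.0086, 0.1595]
tool_rot: [-1.512, 0.739, 0.949]
ft_force: [0.3, -0.4, -1.8]
grip_width: 0.285
t 27.4 p [ 0.5646 -0.0086  0.1595] x [ 0.475  0.055 -0.878] y [-0.865 -0.156 -0.478] z [-0.163  0.986 -0.027] F [ 0.3 -0.4 -1.8] g 0.285 q [ 0.07 -0.22 -0.05  2.17 -0.11  0.69  1.83]
[0.0011 0.0014 0.082 ] [-0.03  0.69  0.01]
[-0.0656  0.1326 -0.2349]
```

View pics/w18.png

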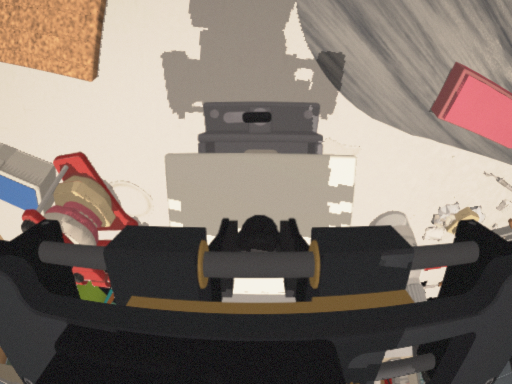

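The lid is lifted: force −1.8 N is about its weight, and the opening is steady. Now I need to take the 30° lean back out, so I'll pull inward and up, where the q2 limit forces the tool upright.

```bash
python3 -m pendant '[{"travel":[-0.02,0.02,0],"twist":0},{"travel":[-0.04,0.04,0],"twist":0},{"travel":[-0.06,0.06,0],"twist":0},{"travel":[-0.08,0.08,0],"twist":0}]' -1 30;  python3 -c "
from h import *
st()"
```

```text
time: 27.95
position: [0.5088, -0.0127, 0.1501]
tool_rot: [-1.479, 0.754, 1.008]
ft_force: [-0.6, 1.3, 0.2]
grip_width: 0.289
t 27.95 p [ 0.5088 -0.0127  0.1501] x [ 0.428  0.081 -0.9  ] y [-0.887 -0.157 -0.435] z [-0.177  0.984  0.004] F [-0.6  1.3  0.2] g 0.289 q [ 0.27 -0.3  -0.18  2.24 -0.24  0.78  1.97]
```

```bash
python3 -m pendant '[{"travel":[-0.03,0.02,0],"twist":0},{"travel":[-0.06,0.04,0],"twist":0},{"travel":[-0.09,0.06,0],"twist":0},{"travel":[-0.12,0.08,0],"twist":0}]' -1 30;  python3 -c "
from h import *
st()"
```

```text
time: 28.45
position: [0.4356, -0.0099, 0.0918]
tool_rot: [-1.409, 0.849, 1.138]
ft_force: [-0.2, -2.1, 1.3]
grip_width: 0.289
t 28.45 p [ 0.4356 -0.0099  0.0918] x [ 0.286  0.094 -0.954] y [-0.941 -0.161 -0.298] z [-0.182  0.982  0.042] F [-0.2 -2.1  1.3] g 0.289 q [ 0.34 -0.3  -0.24  2.31 -0.26  0.86  2.  ]
```

```bash
python3 -m pendant '[{"travel":[-0.04,-0.005,0],"twist":0},{"travel":[-0.08,-0.01,0],"twist":0},{"travel":[-0.12,-0.015,0],"twist":0},{"travel":[-0.15,-0.02,0],"twist":0}]' -1 30;  python3 -c "
from h import *
st()"
```

```text
time: 28.95
position: [0.4338, -0.0113, 0.163]
tool_rot: [-1.314, 0.854, 1.229]
ft_force: [-0.3, 0.4, -1.3]
grip_width: 0.281
t 28.95 p [ 0.4338 -0.0113  0.163 ] x [ 0.205  0.164 -0.965] y [-0.962 -0.15  -0.23 ] z [-0.182  0.975  0.127] F [-0.3  0.4 -1.3] g 0.281 q [-0.04 -0.3   0.15  2.15 -0.16  1.1   1.91]
```

```bash
python3 -m pendant '[{"travel":[-0.01,0,0.05],"twist":0},{"travel":[-0.02,0,0.1],"twist":0},{"travel":[-0.03,0,0.15],"twist":0},{"travel":[-0.04,0,0.2],"twist":0},{"travel":[-0.06,0,0.24],"twist":0},{"travel":[-0.08,0.01,0.26],"twist":0}]' -1 30;  python3 -c "
from h import *
st()"
```

```text
time: 29.7
position: [0.3848, 0.2362, 0.2207]
tool_rot: [-1.287, 0.912, 1.284]
ft_force: [0.7, -0.4, -0.9]
grip_width: 0.287
t 29.7 p [0.3848 0.2362 0.2207] x [ 0.132  0.154 -0.979] y [-0.975 -0.156 -0.157] z [-0.177  0.976  0.13 ] F [ 0.7 -0.4 -0.9] g 0.287 q [-0.74 -0.3   0.15  2.03 -0.01  1.21  1.15]
```

```bash
python3 -m pendant '[{"travel":[-0.035,0.01,0.0],"twist":0},{"travel":[-0.07,0.02,0.0],"twist":0},{"travel":[-0.1,0.03,0.0],"twist":0},{"travel":[-0.13,0.04,0],"twist":0}]' -1 30;  python3 -c "
from h import *
st()"
```

```text
time: 30.2
position: [0.3537, 0.2239, 0.2892]
tool_rot: [-1.221, 0.974, 1.377]
ft_force: [0.2, -0.8, -2.4]
grip_width: 0.288
t 30.2 p [0.3537 0.2239 0.2892] x [ 0.023  0.168 -0.985] y [-0.985 -0.163 -0.051] z [-0.169  0.972  0.162] F [ 0.2 -0.8 -2.4] g 0.288 q [-0.59 -0.3   0.07  1.89 -0.11  1.45  1.23]
```

```bash
python3 -m pendant '[{"travel":[-0.01,0.035,0.04],"twist":0},{"travel":[-0.02,0.07,0.08],"twist":0},{"travel":[-0.03,0.105,0.12],"twist":0},{"travel":[-0.05,0.14,0.16],"twist":0},{"travel":[-0.08,0.175,0.18],"twist":0},{"travel":[-0.11,0.19,0.17],"twist":0}]' -1 30;  python3 -c "
from h import *
st()"
```

```text
time: 30.95
position: [0.1686, 0.3776, 0.3564]
tool_rot: [-1.228, 1.05, 1.409]
ft_force: [0.9, -0.0, -2.0]
grip_width: 0.29
t 30.95 p [0.1686 0.3776 0.3564] x [-0.036  0.119 -0.992] y [-0.985 -0.172  0.015] z [-0.169  0.978  0.124] F [ 0.9 -0.  -2. ] g 0.29 q [-1.3  -0.3   0.12  1.75 -0.04  1.59  0.56]
```

```bash
python3 -m pendant '[{"travel":[-0.03,0.015,-0.012],"twist":0},{"travel":[-0.06,0.03,-0.024],"twist":0},{"travel":[-0.09,0.045,-0.036],"twist":0},{"travel":[-0.12,0.06,-0.048],"twist":0}]' -1 30;  python3 -c "
from h import *
s,Rt=st();print(loc([.457,-.2645,.2],Rt,s))"
```

```text
time: 31.45
position: [0.1433, 0.3379, 0.4387]
tool_rot: [-1.229, 1.135, 1.445]
ft_force: [-0.4, -0.6, -0.8]
grip_width: 0.287
t 31.45 p [0.1433 0.3379 0.4387] x [-0.103  0.069 -0.992] y [-0.98  -0.176  0.09 ] z [-0.169  0.982  0.086] F [-0.4 -0.6 -0.8] g 0.287 q [-1.28 -0.3   0.12  1.59 -0.09  1.83  0.56]
[ 0.1629 -0.2229 -0.6648]
```

```bash
cat >> h.py <<'E'
def lidn(Rt):
    C,U,Y,N=case();Rg=np.c_[[.474,.055,-.879],[-.865,-.156,-.476],[-.163,.986,-.026]]
    return np.round(Rt@(Rg.T@N),3),np.round(Rg.T@N,3)
E
python3 -c "
from h import *
s,Rt=st();print(lidn(Rt))"
```

```text
t 31.45 p [0.1433 0.3379 0.4387] x [-0.103  0.069 -0.992] y [-0.98  -0.176  0.09 ] z [-0.169  0.982  0.086] F [-0.4 -0.6 -0.8] g 0.287 q [-1.28 -0.3   0.12  1.59 -0.09  1.83  0.56]
(array([ 0.082, -0.106,  0.991]), array([-0.999,  0.027, -0.033]))
```

```bash
python3 -c "
from h import *
s=ctrl.get_state();Rt=R.from_rotvec(s['tool_rot']).as_matrix()
for p in ([.40,.18,.5],[.46,-.05,.53],[.39,-.28,.57]):print(loc(p,Rt,s))"
```

```text
[-0.0983 -0.2184 -0.193 ]
[-0.1501 -0.234  -0.4264]
[-0.1984 -0.1212 -0.637 ]
```

```bash
python3 -m pendant '[{"travel":[-0.015,-0.035,-0.03],"twist":0},{"travel":[-0.03,-0.07,-0.06],"twist":0},{"travel":[-0.05,-0.11,-0.095],"twist":0},{"travel":[-0.065,-0.145,-0.13],"twist":0},{"travel":[-0.08,-0.18,-0.16],"twist":0},{"travel":[-0.1,-0.22,-0.195],"twist":0},{"travel":[-0.11,-0.225,-0.25],"twist":0},{"travel":[-0.12,-0.228,-0.305],"twist":0},{"travel":[-0.135,-0.231,-0.36],"twist":0},{"travel":[-0.15,-0.234,-0.415],"twist":0}]' -1 30;python3 -c "
from h import *
s,Rt=st();print(lidn(Rt)[0]);print(loc([.39,-.28,.57],Rt,s))"
```

```text
time: 32.7
position: [0.457, -0.0301, 0.5146]
tool_rot: [-1.242, 1.123, 1.428]
ft_force: [0.9, 1.5, -0.7]
grip_width: 0.285
t 32.7 p [ 0.457  -0.0301  0.5146] x [-0.083  0.067 -0.994] y [-0.982 -0.175  0.07 ] z [-0.17   0.982  0.08 ] F [ 0.9  1.5 -0.7] g 0.285 q [-0.69  0.03  0.79  1.16 -0.09  2.05  1.8 ]
[ 0.061 -0.104  0.993]
[-0.0663  0.1134 -0.2297]
```

```bash
python3 -m pendant '[{"travel":[-0.015,0.025,-0.05],"twist":0},{"travel":[-0.03,0.05,-0.1],"twist":0},{"travel":[-0.045,0.08,-0.15],"twist":0},{"travel":[-0.06,0.11,-0.2],"twist":0},{"travel":[-0.08,0.13,-0.24],"twist":0},{"travel":[-0.1,0.14,-0.26],"twist":0}]' -1 30;python3 -c "
from h import *
s,Rt=st();print(lidn(Rt)[0])"
```

```text
time: 33.45
position: [0.3734, -0.3093, 0.5331]
tool_rot: [-1.298, 1.125, 1.371]
ft_force: [-0.1, 0.0, -0.8]
grip_width: 0.282
t 33.45 p [ 0.3734 -0.3093  0.5331] x [-0.034  0.025 -0.999] y [-0.985 -0.171  0.029] z [-0.17   0.985  0.031] F [-0.1  0.  -0.8] g 0.282 q [ 0.03  0.08  0.68  1.07 -0.05  2.05  2.43]
[ 0.012 -0.062  0.998]
```

```bash
python3 -c "
from h import *
s=ctrl.get_state();Rt=R.from_rotvec(s['tool_rot']).as_matrix()
for p in ([.46,-.265,.5],[.457,-.265,.08]):print(loc(p,Rt,s))"
```

```text
[ 0.0313 -0.0938  0.0279]
[ 0.451  -0.1029  0.0156]
```

```bash
python3 -m pendant '[{"travel":[0.015,-0.04,0.012],"twist":0},{"travel":[0.035,-0.08,0.025],"twist":0},{"travel":[0.08,-0.095,0.027],"twist":0},{"travel":[0.13,-0.096,0.026],"twist":0},{"travel":[0.18,-0.097,0.024],"twist":0},{"travel":[0.23,-0.098,0.022],"twist":0},{"travel":[0.28,-0.099,0.02],"twist":0},{"travel":[0.33,-0.1,0.018],"twist":0},{"travel":[0.37,-0.101,0.017],"twist":0},{"travel":[0.39,-0.102,0.017],"twist":0}]' -1 30;python3 -c "
from h import *
s,Rt=st();print(lidn(Rt)[0]);im=ctrl.get_image('wrist')[:,:,::-1];cv2.imwrite('pics/w20.png',im)
im=ctrl.get_image('scene')[:,:,::-1];cv2.imwrite('pics/sc20.png',cv2.resize(im[150:300,200:400],None,fx=3.9,fy=3.9,interpolation=cv2.INTER_CUBIC))
print(loc([.457,-.265,.03],Rt,s))"
```

```text
time: 34.7
position: [0.4565, -0.2645, 0.1377]
tool_rot: [-1.295, 1.127, 1.375]
ft_force: [-0.1, 0.0, -0.6]
grip_width: 0.288
t 34.7 p [ 0.4565 -0.2645  0.1377] x [-0.038  0.026 -0.999] y [-0.985 -0.171  0.033] z [-0.17   0.985  0.032] F [-0.1  0.  -0.6] g 0.288 q [-0.06  0.14  0.6   1.8  -0.09  1.27  2.3 ]
[ 0.016 -0.063  0.998]
[ 0.1076 -0.0039 -0.004 ]
```

View pics/w20.png

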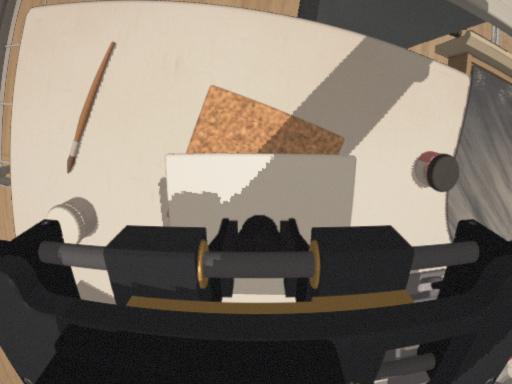

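View pics/sc20.png

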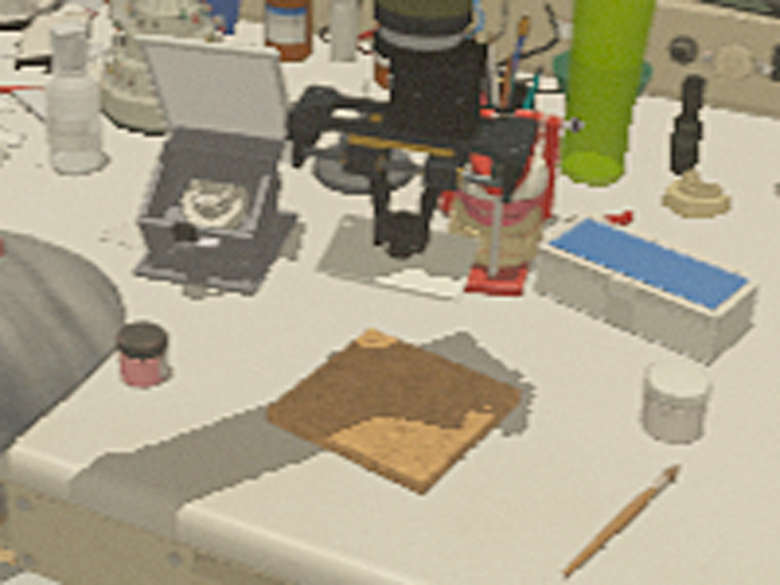

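The case is open. The lid hangs flat, at the same place in the wrist view as at the lift (front edge at row 155), so it has not slipped. Lowering over the pad.

```bash
python3 -m pendant '[{"travel":[0.03,-0.001,-0.001],"twist":0},{"travel":[0.06,-0.002,-0.002],"twist":0},{"travel":[0.085,-0.003,-0.003],"twist":0},{"travel":[0.1,-0.004,-0.004],"twist":0},{"travel":[0.112,-0.004,-0.004],"twist":0},{"travel":[0.118,-0.004,-0.004],"twist":0},{"travel":[0.118,-0.004,-0.004],"twist":0}]' -1 30;python3 -c "
from h import *
s,Rt=st();im=ctrl.get_image('wrist')[:,:,::-1];cv2.imwrite('pics/w21.png',im)
"
```

```text
time: 35.67
position: [0.4562, -0.2643, 0.0199]
tool_rot: [-1.294, 1.128, 1.376]
ft_force: [0.6, 0.4, -0.4]
grip_width: 0.287
t 35.67 p [ 0.4562 -0.2643  0.0199] x [-0.039  0.027 -0.999] y [-0.985 -0.171  0.034] z [-0.17   0.985  0.033] F [ 0.6  0.4 -0.4] g 0.287 q [-0.03  0.28  0.58  1.92 -0.18  1.04  2.37]
```

View pics/w21.png

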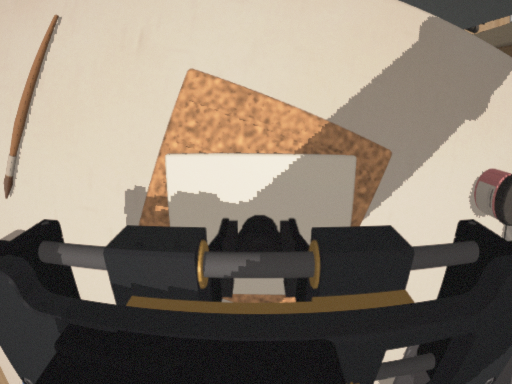

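```bash
python3 -m pendant '[{"travel":[0.004,0,0],"twist":0},{"travel":[0.008,0,0],"twist":0},{"travel":[0.011,0,0],"twist":0},{"travel":[0.011,0,0],"twist":0}]' -1 30;python3 -m pendant '[{"travel":[0.002,0,0],"twist":0},{"travel":[0.004,0,0],"twist":0},{"travel":[0.004,0,0],"twist":0}]' -1 30
```

```text
time: 36.22
position: [0.4558, -0.2641, 0.0089]
tool_rot: [-1.294, 1.128, 1.376]
ft_force: [-0.2, -0.3, -0.5]
grip_width: 0.289
time: 36.6
position: [0.4559, -0.2633, 0.0061]
tool_rot: [-1.293, 1.126, 1.377]
ft_force: [-3.8, 4.1, 8.4]
grip_width: 0.286
```

Contact felt at 8.4 N. I'll relax the grip, then open a little.

```bash
python3 -m pendant '[{"travel":[0.001,0,0],"twist":0},{"travel":[0.001,0,0],"twist":0}]' -1 3; python3 -m pendant '[{"travel":[0,0,0],"twist":0},{"travel":[0,0,0],"twist":0},{"travel":[0,0,0],"twist":0},{"travel":[0,0,0],"twist":0}]' 0.0 20;python3 -c "
from h import *
st();im=ctrl.get_image('wrist')[:,:,::-1];cv2.imwrite('pics/w22.png',im)
"
```

```text
time: 36.85
position: [0.4562, -0.263, 0.0051]
tool_rot: [-1.294, 1.126, 1.377]
ft_force: [-0.9, 0.7, 1.2]
grip_width: 0.293
time: 37.35
position: [0.4561, -0.2631, 0.0051]
tool_rot: [-1.294, 1.126, 1.377]
ft_force: [0.6, 0.2, 0.2]
grip_width: 0.492
t 37.35 p [ 0.4561 -0.2631  0.0051] x [-0.039  0.028 -0.999] y [-0.985 -0.172  0.033] z [-0.171  0.985  0.034] F [0.6 0.2 0.2] g 0.492 q [-0.02  0.3   0.57  1.93 -0.2   1.01  2.38]
```

View pics/w22.png

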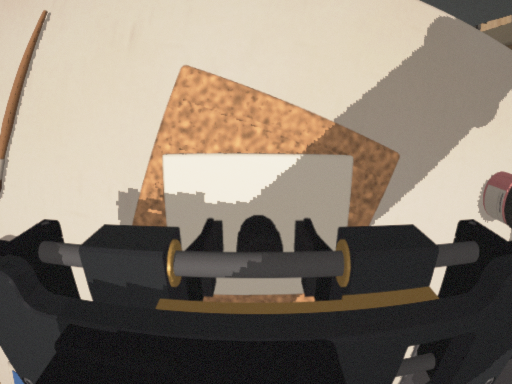

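Released; the knob stands free between the fingers. Retreating upward.

```bash
python3 -m pendant '[{"travel":[-0.012,0,0],"twist":0},{"travel":[-0.03,0,0],"twist":0},{"travel":[-0.06,0,0],"twist":0},{"travel":[-0.1,0,0],"twist":0},{"travel":[-0.14,0,0],"twist":0},{"travel":[-0.18,0.02,0],"twist":0},{"travel":[-0.22,0.05,0],"twist":0},{"travel":[-0.22,0.08,0],"twist":0},{"travel":[-0.22,0.08,0],"twist":0}]' 0.0 20;python3 -c "
from h import *
s,Rt=st();im=ctrl.get_image('wrist')[:,:,::-1];cv2.imwrite('pics/w23.png',im);np.save('s23.npy',np.r_[s['position'],s['tool_rot']])
im=ctrl.get_image('scene')[:,:,::-1];cv2.imwrite('pics/sc23.png',cv2.resize(im[150:300,200:400],None,fx=3.9,fy=3.9,interpolation=cv2.INTER_CUBIC));cv2.imwrite('pics/sc23r.png',im)
"
```

```text
time: 38.52
position: [0.3845, -0.2846, 0.2298]
tool_rot: [-1.293, 1.125, 1.371]
ft_force: [0.1, 0.5, 0.8]
grip_width: 0.502
t 38.52 p [ 0.3845 -0.2846  0.2298] x [-0.035  0.028 -0.999] y [-0.985 -0.168  0.029] z [-0.167  0.985  0.034] F [0.1 0.5 0.8] g 0.502 q [-0.06 -0.05  0.63  1.78  0.03  1.45  2.3 ]
```

View pics/w23.png

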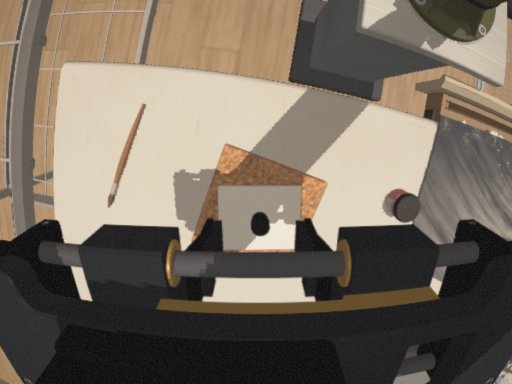

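View pics/sc23.png

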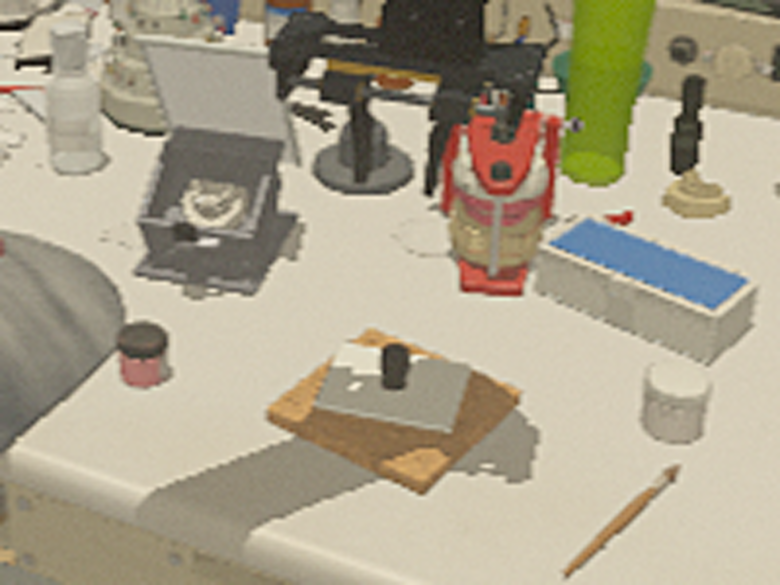

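The lid lies flat, knob up, in the middle of the pad. The knob is at (260,222) in the wrist view and (396,365) in the scene zoom, and the tab is aside with the jars and brush where they were. One numeric check before handing in.

```bash
python3 -c "
from h import *
a=np.load('s23.npy');s=dict(position=a[:3],tool_rot=a[3:])
r1=wray((260.5,223),s);r2=ray('scene',(200+396/3.9,150+348/3.9))
print('knob top tri (expect z~.064)',tri(r1,r2)); c,d=r1;print('W on .064',c+d*(.064-c[2])/d[2])
im=cv2.imread('pics/w23.png');g=im[180:256,200:320].max(2)
for n,(u) in dict(FR=(219,186),FL=(300,186)).items():
  c,d=wray(u,s);print(n,c+d*(.029-c[2])/d[2])
j0=onz('scene',(220+75/4.5,150+375/4.5),.044);j1=onz('scene',(200+142/3.9,150+335/3.9),.044);print('jar',j0,j1)
"

```

```text
knob top tri (expect z~.064) (array([ 0.45128036, -0.26709282,  0.0678504 ]), [np.float64(0.002365626121532937), np.float64(0.002365626121532941)])
W on .064 [ 0.45179989 -0.26450026  0.064     ]
FR [ 0.42003277 -0.3269199   0.029     ]
FL [ 0.40200582 -0.21541818  0.029     ]
jar [ 0.41717017 -0.04094769  0.044     ] [ 0.40290557 -0.0482719   0.044     ]
```

The lid is within about 5 mm of the pad's middle. The hand-picked jar pixels differ by 14 mm, so I'll compare the first and last scene pictures directly.

```bash
python3 -c "
import cv2,numpy as np
a=cv2.imread('pics/scene0.png');b=cv2.imread('pics/sc23r.png')
for n,(x,y,w,h) in dict(jar=(228,228,20,22),tall=(362,240,20,24),brush=(340,265,38,36),cast=(225,145,40,35)).items():
  t=cv2.cvtColor(a[y:y+h,x:x+w],6);S=cv2.cvtColor(b[y-8:y+h+8,x-8:x+w+8],6);m=cv2.matchTemplate(S,t,5);_,v,_,l=cv2.minMaxLoc(m);print(n,round(v,3),np.array(l)-8)
"

```

```text
jar 0.998 [0 0]
tall 0.997 [0 0]
brush 0.996 [0 0]
cast 0.996 [0 0]
```

Nothing has shifted: all templates match at zero offset. Handing in.

```bash
python3 -c "
from bench import ctrl
print(ctrl.get_state()['time']);print(ctrl.close_job())"
```

```text
38.625
the job is handed in; nothing more can be done
None
```

I handed the job in at 38.6 s. The tab is turned aside, and the lid lies flat, knob up, on the cork pad with the gripper clear of it.

**What I did**
- **Tab:** I gripped the fin, with the opening reading 9.4 mm against its 9 mm, and turned it to about −1.57 rad with the lid still seated.
- **Lid:** I gripped the knob (25 mm opening) and lifted about 100 mm along the rim's normal, with the wrist reading about the lid's weight. I set it down on the pad at about 8 N contact, eased the grip to 3 N and let go.
- **Tilting the tool:** The moves cannot tilt the tool, so I got the 30° lean by driving the arm into its joint limits. I took the lean out the same way before placing the lid.

**Last checks**
- **Lid position:** the lid's middle is about 5 mm from the pad's middle, against 40 mm allowed. The knob top measures 64–68 mm high, where 64 mm is expected.
- **Lid tilt:** I did not measure it after letting go. It was about 4° by calculation just before contact, and it looks flat in the pictures.
- **Bystanders:** the two jars and the brush show no shift between the first and last scene pictures. I did the same for the cast, but I did not confirm that the patch compared was the cast. A rough hand reading of the small jar differed by 14 mm; the picture match showed no shift.

**What failed or disagreed**
- **First tab attempt:** it closed on nothing. The fingertips are about 35 mm short of the reported TCP, so I went deeper.
- **First lean:** I lost it on the way down and had to set it again.
- **Force spike:** the wrist force reached about 65 N once in free air, with nothing seen touching; it was gone at the next reading.

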